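# Clear the empty spools and cores into the pedal bin

### The arm

A 7-joint arm with a two-finger parallel gripper is mounted at the origin on the work surface. World frame = base frame: x ahead of the robot, y to its left, z up, the work surface at z = 0. Lengths are in m, angles in rad, forces in N, time in s.
With the tool pointing down it reaches from about 0.425 to 0.875 m from the base axis. Payload 4.7 kg.
Tool frame: the origin (TCP) lies on the centre line of the jaws, within the pads' length; the fingertips stand 14 mm ahead of it and the grasp point (between the pads) lies 5 mm behind it; z points along the fingers, x is the direction in which the jaws open and shut, and the axes are right-handed (so a half turn about z gives the same grasp; the last joint's range is limited). The gripper opens to 87 mm and grips with 3 to 60 N. Pads are 19 mm wide; open, the fingers measure 117 mm over their backs; the gripper's body (75 mm by 190 mm) begins 51 mm behind the grasp point.
Start: joints at [1.146, 0.321, -0.07, 1.45, 0.023, 1.371, -0.057], TCP at [0.276, -0.588, 0.237] pointing down, gripper open.
Joint ranges: [-2.86, 2.86], [-0.3, 2.09], [-1.38, 1.24], [0.06, 2.45], [-1.56, 4.7], [0.09, 2.05], [-2.69, 2.69]. Speed limits (rad/s): [2.57, 2.57, 3.14, 3.14, 3.14, 3.14, 3.14].

### API

Orientations are given as a rotation vector (axis times angle).
In Python, from bench import ctrl gives the robot as it stands.
- The arm moves only by the tool drive_tool, never from a script. Its argument "rows" is a list that holds one entry, the list of rows, each a list of 5 numbers: the shift along the tool's x, y, z scaled (see below), then the turn about the tool's z scaled (see below), then the closure in counts, from 0 (fully open) to 255 (shut). In form: [[[dx, dy, dz, spin, jaw], ...]]. A call has 1 to 20 rows; each row is the pose to reach, as a shift and turn from the pose commanded when the call began, along the tool's axes at that moment, turning the shorter way round; what a row does not reach only later rows make up. The controller multiplies each number of a shift by 300 mm and each number of a turn by pi rad. A row lasts 1/8 s, in which the tool goes at most 62.5 mm and 10.7 degrees, less where a joint would pass 70% of its speed; a pose out of reach is approached as far as the arm can. A call with a number of a shift or a turn outside -1 to 1 is refused whole. A call with a gripper value outside its range is refused whole. The fingers move at their own pace and stop on an object; "grip_force" is the grip in N (left out, the last holds). Time passes only in rows, so rows that repeat a pose let the fingers close. It gives the time, the measured TCP pose, the force and the opening at its end, in the units of the state.
- ctrl.get_state(): the state, without advancing time (a new reading comes with each control period).
- ctrl.get_image(name): name is "scene" or "top" or "wrist"; returns a dict with "img" (400x640x3 uint8, blue, green, red), "camera_matrix" (3x3 intrinsics, pixels), "R" (3x3) and "t" (3): a world point X has camera coordinates R X + t. Camera axes: x right, y down, z forward; pixel columns grow to the right and rows downward; lengths in m; the calibration is good to about 2 mm. A picture is of the moment at which its call begins. There is no depth.
- ctrl.close_job(): hands the job in, once; it reports no verdict.
The state is a dict: "time": time; "joint_positions": joint angles; "qd": joint speeds; "joint_torque": joint torques, N m; "position": TCP position; "tool_rot": TCP orientation; "ft_force": force on the tool from outside, world axes, zero at the start; "torque": the same for the moment, N m; "grip_width": opening from 0.0 (shut) to 1.0 (fully open).
Only numpy, scipy, OpenCV 4.12 (cv2) and the standard library are available. Lean on these libraries where they do the work, as an engineer would, in place of code of your own. Each camera call takes 0.05 s, during which the arm holds its last target.

### The job

Clear the empties off the flower-making bench: press the pedal of the small steel bin right down so that its lid stands wide open (it stays open by itself), lift every empty ribbon spool off its hook and pick up every bare cardboard core from the bench, and drop them all into the bin. When the last one is in, ease the pedal slowly back up until the lid is fully shut, without letting it slam. Work the lid by the pedal only, never by hand, and leave the full red spool on its hook and the glue jar and scissors where they are.

Things in the scene. Friction and masses are not known exactly. Their poses are not given: they have to be found in the camera images.
- bin_mouth (a point): Small round pedal bin, fixed: steel body 170 mm in diameter, black foot and inner bucket, rim 190 mm above the bench, mouth 148 mm wide, inner floor 34 mm up. This point: centre of the mouth in the plane of the rim. z up; -x points to the pedal side, +x to the lid's hinge at the back
- lid (a joint): Angle of the bin's round lid (178 mm across, black rim, steel dome, top at 215 mm), hinged at the back of the rim 91 mm from the mouth's centre: 0 = shut on the rim, 1.6 rad = wide open, upright at the back, top edge 375 mm above the bench. A rod links it rigidly to the pedal: lid angle = 7.27 x pedal angle
- pedal (a joint): Angle of the bin's pedal lever: 0 = fully up (lid shut), 0.22 rad = fully down (lid wide open), stops at both ends. Braked stay-open hinge: pedal and lid stay where they are left and do not spring back. Pushing the pad down takes about 6 to 12 N, raising it up to about 7 N, e.g. pinched by its two side edges
- pedal_pad (a point): Centre of the black ribbed pedal pad at the foot of the bin: 42 mm long (bin's x), 36 mm wide (y), 10 mm thick; 145 mm out from the bin's axis (60 mm off the steel wall), 58 mm above the bench when up, 26 mm when fully down. A bar 16 mm wide joins it to the bin. Axes as the bin's, tilting with the lever
- pedal_pivot (a point): The pedal lever's horizontal pivot axis (along the bin's y), on the bin's vertical axis, 35 mm above the bench, hidden in the bin. The pad swings about it in an arc of 147 mm radius
- rack: Ribbon rack, fixed: wooden base 110 x 450 x 16 mm, two posts, white crossbar 12 mm thick at 150 mm height. Four hooks of 8 mm wire, 110 mm apart, stand out from it to the rack's -x (towards the robot): level for 60 mm, then turned up, the end 71 mm from the crossbar and 13 mm above the wire's axis. Origin: on the bench under the crossbar's middle; y along the crossbar
- fullspool_mid (a point): The full ribbon spool, wound with red ribbon and with a red ring on each white flange, hanging on one of the hooks among the empty ones; same size as they. Centre of the spool. It is to stay on its hook
- glue_jar_mid (a point): Glue jar with red cap, 62 mm in diameter, 75 mm tall, standing on the bench; this point is half-way up. Not part of the job
- scissors: White-handled scissors lying on the bench, about 190 mm long; origin near the rivet, on the bench; blades to +x. Not part of the job
- spool1_mid (a point): Empty ribbon spool (up to three; None if absent): two white flanges 60 mm in diameter, 22 mm wide overall (12 mm gap), bare grey barrel, bore 30 mm; 30 g. Starts hanging by its bore on a hook, own x axis along the hook, its centre (this point) 33 to 37 mm from the crossbar's axis, 11 mm below the wire's axis. Raised 9 to 21 mm it draws off to the rack's -x; off after 55 mm
- spool2_mid (a point): Empty ribbon spool (up to three; None if absent): two white flanges 60 mm in diameter, 22 mm wide overall (12 mm gap), bare grey barrel, bore 30 mm; 30 g. Starts hanging by its bore on a hook, own x axis along the hook, its centre (this point) 33 to 37 mm from the crossbar's axis, 11 mm below the wire's axis. Raised 9 to 21 mm it draws off to the rack's -x; off after 55 mm
- spool3_mid (a point): Empty ribbon spool (up to three; None if absent): two white flanges 60 mm in diameter, 22 mm wide overall (12 mm gap), bare grey barrel, bore 30 mm; 30 g. Starts hanging by its bore on a hook, own x axis along the hook, its centre (this point) 33 to 37 mm from the crossbar's axis, 11 mm below the wire's axis. Raised 9 to 21 mm it draws off to the rack's -x; off after 55 mm
- core1_mid (a point): Bare cardboard core of a used-up tape roll (up to two; None if absent): tube of 48 mm outer diameter, 4.5 mm wall, 32 mm tall, about 14 g, standing on the bench with its axis (own z) upright. This point is its centre
- core2_mid (a point): Bare cardboard core of a used-up tape roll (up to two; None if absent): tube of 48 mm outer diameter, 4.5 mm wall, 32 mm tall, about 14 g, standing on the bench with its axis (own z) upright. This point is its centre

How it is judged:
On the way, in this order (a step that is already met when the one before it is completed fails the run):
1. the pedal has been pressed and the lid stands wide open (over 1.4 rad) (value of joint lid above 1.4 rad), for 0.2 s.
2. every empty spool and core present is in the bin while the lid still stands open (horizontal distance between each of spool1_mid, spool2_mid, spool3_mid, core1_mid, core2_mid and bin_mouth below 0.083 m and z of each of spool1_mid, spool2_mid, spool3_mid, core1_mid, core2_mid in the frame of bin_mouth below -0.02 m and value of joint lid above 1.2 rad), for 0.2 s.
At the end, for the whole second after the job is handed in: Every empty spool and core present lies in the bin (centre within 83 mm of the bin's axis and at least 20 mm below the rim) and the lid is shut (under 0.08 rad) (horizontal distance between each of spool1_mid, spool2_mid, spool3_mid, core1_mid, core2_mid and bin_mouth below 0.083 m and z of each of spool1_mid, spool2_mid, spool3_mid, core1_mid, core2_mid in the frame of bin_mouth below -0.02 m and value of joint lid below 0.08 rad); the robot touches nothing.
It fails at once if the lid slams or is shut roughly (closes faster than 5 rad/s) (velocity of joint lid below -5 rad/s).
It fails at once if the robot pushes on the lid itself (over 3 N) (contact force between any of the arm, the fingers and lid_c0 above 3 N).
It fails at once if the full red spool is displaced by more than 25 mm (distance of fullspool_mid from where it was at the start of the episode above 0.025 m).
It fails at once if the glue jar or the scissors are displaced by more than 30 mm (distance of any of glue_jar_mid, scissors from where it was at the start of the episode above 0.03 m).
Of spool1, spool2, spool3 only 2 to 3 are there at a start; the rules pass over those that are not, and their reading is None.
Of core1, core2 only 1 to 2 are there at a start; the rules pass over those that are not, and their reading is None.
At some moment in a run one of core1, core2 may be knocked a few centimetres aside while the robot is not near it.
It also fails if it takes over 210 s, if anything falls off the work surface, if the arm or the gripper's body presses on something with over 40 N, if the wrist force passes 120 N, or if a joint passes its speed limit or range.

## Working session

There is one attempt and no reset: what is moved stays moved. The work goes in short steps, Python scripts to look and compute and a tool call to move; the robot and the scene stay as the last step left them, time stands still between calls to the robot, and variables do not carry over. Pictures are saved under pics/ and viewed, and the job is handed in when it is done.

Besides the shell and the picture viewer there is one more tool, called in YAML: its name, and indented under it one key for each argument. drive_tool: Moves the arm, as the interface text tells. Its arguments: {"type":"object","properties":{"rows":{"type":"array"},"grip_force":{"type":"number"}},"required":["rows"]}

```bash
ls; mkdir -p pics; python3 - <<'E'
from bench import ctrl
import cv2
print(ctrl.get_state())
for n in ["scene","top","wrist"]:
    d=ctrl.get_image(n); cv2.imwrite(f"pics/{n}0.png",d["img"]); print(n,d["camera_matrix"],d["R"],d["t"])
E
```

```text
pics
{'time': 0.0, 'joint_positions': array([ 1.14611553,  0.32183922, -0.07006615,  1.4516531 ,  0.02260634,
        1.37079186, -0.05686512]), 'qd': array([-0.00076975, -0.00031479, -0.00089997,  0.00048451, -0.00038696,
        0.00058659,  0.00051099]), 'joint_torque': array([-8.51415225e-04, -4.91293252e+01, -4.04530624e-01, -3.12525594e+01,
       -6.39201910e-02,  4.37994674e-02,  1.76368476e-04]), 'position': array([ 0.27586797, -0.5879849 ,  0.2354618 ]), 'tool_rot': array([-2.65091367e+00,  1.68416887e+00,  2.61236988e-03]), 'ft_force': array([-1.07058823,  0.82705619, -0.2606045 ]), 'torque': array([-0.01530468,  0.01059704,  0.043195  ]), 'grip_width': 1.0041121086825286}
scene [[450.84011212   0.         318.63120529]
 [  0.         450.84011212 200.78177543]
 [  0.           0.           1.        ]] [[-0.7154339   0.69865317  0.00617033]
 [ 0.58771335  0.6065582  -0.53542522]
 [-0.3778192  -0.37943497 -0.8445601 ]] [ 0.39740213 -0.19945972  1.69375566]
top [[443.38958009   0.         310.42338432]
 [  0.         443.38958009 197.85295781]
 [  0.           0.           1.        ]] [[-0.14138196 -0.98994458 -0.0045684 ]
 [-0.96618717  0.13899118 -0.21717231]
 [ 0.21562352 -0.02629032 -0.97612259]] [0.04785768 0.5519971  1.2655656 ]
wrist [[278.58366014   0.         319.30406509]
 [  0.         278.58366014 196.63810377]
 [  0.           0.           1.        ]] [[ 0.42499108 -0.90519546 -0.00194054]
 [-0.87095075 -0.40949534  0.2715849 ]
 [-0.24663206 -0.11373105 -0.96241253]] [-0.64865146 -0.0337723   0.39092797]
```

View pics/scene0.png

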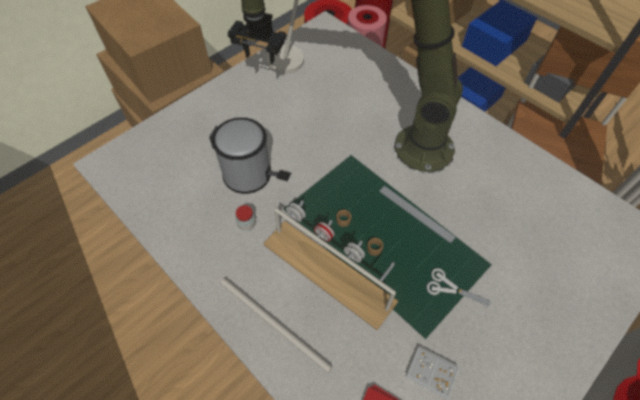

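View pics/top0.png

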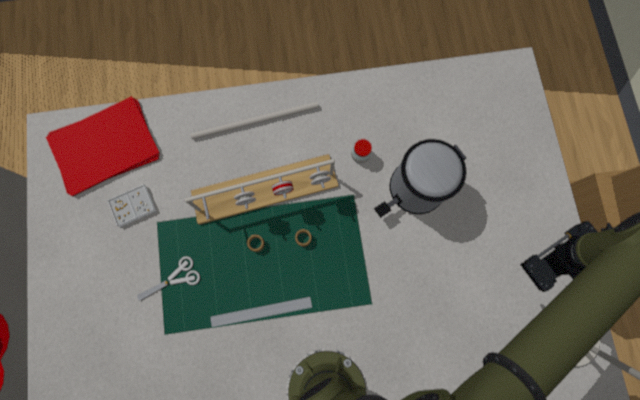

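View pics/wrist0.png

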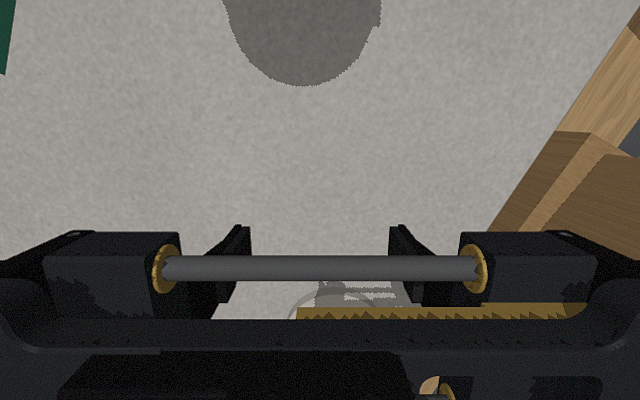

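The views show the rack with white spools at top px (245,197) and (320,178), the red spool at (283,187), and a bare hook at the left. The two cores are at (256,243) and (303,238). The bin is at (434,170) and its pedal at (383,209). I'll zoom in to measure.

```bash
cat > h.py <<'E'
import numpy as np, cv2
from bench import ctrl
def ray(d,px):
    K,R,t=d["camera_matrix"],d["R"],d["t"]
    v=R.T@np.linalg.inv(K)@np.array([px[0],px[1],1.]); c=-R.T@t
    return c,v/np.linalg.norm(v)
def plane(d,px,z):
    c,v=ray(d,px); return c+v*(z-c[2])/v[2]
def tri(obs):
    A=np.zeros((3,3));b=np.zeros(3);rs=[ray(d,p) for d,p in obs]
    for c,v in rs:
        P=np.eye(3)-np.outer(v,v);A+=P;b+=P@c
    X=np.linalg.solve(A,b)
    return X,[np.linalg.norm((np.eye(3)-np.outer(v,v))@(X-c)) for c,v in rs]
def proj(d,X):
    c=d["R"]@np.asarray(X)+d["t"];p=d["camera_matrix"]@c;return p[:2]/p[2]
def crop(img,x0,y0,x1,y1,s,name):
    c=cv2.resize(img[y0:y1,x0:x1],None,fx=s,fy=s,interpolation=cv2.INTER_CUBIC); cv2.imwrite("pics/"+name,c)
E
python3 - <<'E'
from h import *
s=cv2.imread("pics/scene0.png");t=cv2.imread("pics/top0.png")
a=cv2.resize(t[130:270,180:400],None,fx=3.6,fy=3.6,interpolation=cv2.INTER_CUBIC);cv2.imwrite("pics/tc.png",a)
crop(s,200,110,420,340,2.6,"sc.png")
crop(t,340,120,500,240,5,"tb.png")
E
```

```text
(no output)
```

View pics/tc.png

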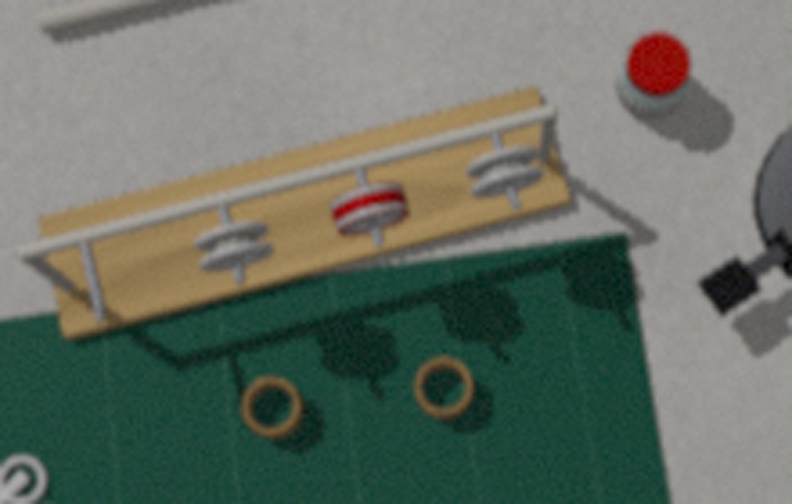

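View pics/sc.png

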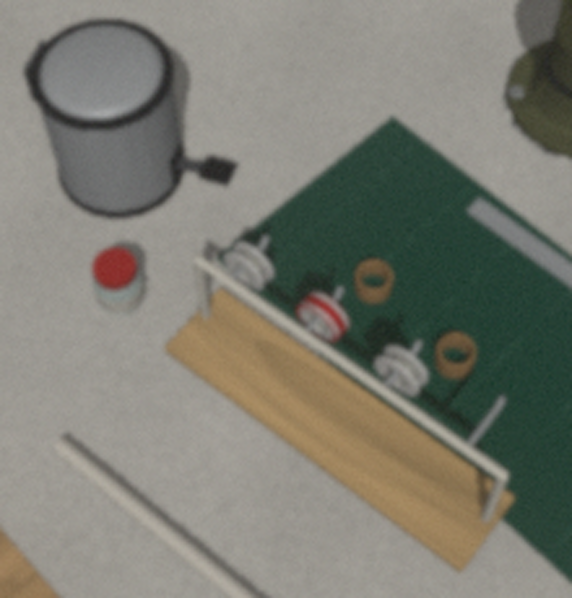

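View pics/tb.png

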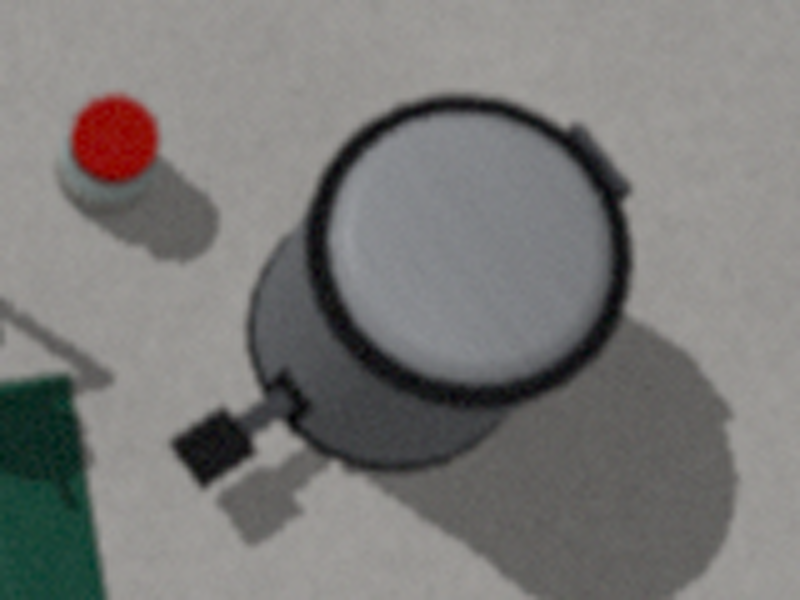

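```bash
python3 - <<'E'
from h import *
np.set_printoptions(precision=4,suppress=True)
S=ctrl.get_image("scene");T=ctrl.get_image("top")
tc=lambda x,y:((x+.5)/3.6-.5+180,(y+.5)/3.6-.5+130)
sc=lambda x,y:((x+.5)/2.6-.5+200,(y+.5)/2.6-.5+110)
tb=lambda x,y:((x+.5)/5-.5+340,(y+.5)/5-.5+120)
pts=dict(lid=(tb(470,250),sc(105,73)),pad=(tb(213,447),sc(219,169)),
 spR=(tc(505,172),sc(248,267)),full=(tc(370,210),sc(323,316)),spL=(tc(233,246),sc(401,370)),
 coreL=(tc(272,406),sc(456,354)),coreR=(tc(444,388),sc(374,281)),
 hookL=(tc(98,317),sc(503,399)),hookR=(tc(516,205),sc(266,238)),hookF=(tc(378,243),sc(339,289)),hookLe=(tc(240,281),sc(417,343)),
 barR=(tc(551,110),sc(201,263)),barL=(tc(28,252),sc(505,477)),jar=(tc(659,64),sc(115,268)))
for k,(a,b) in pts.items():
    X,r=tri([(T,a),(S,b)]);print(k,X,np.array(r))
print(ctrl.get_state()["time"])
c=tuple
for k,(p,z) in dict(lid=(pts['lid'],.2),pad=(pts['pad'],.063),spR=(pts['spR'],.139),spL=(pts['spL'],.139),cL=(pts['coreL'],.032),cR=(pts['coreR'],.032)).items():
    print(k,plane(T,p[0],z)[:2],plane(S,p[1],z)[:2])
E
```

```text
lid [ 0.5529 -0.3684  0.1977] [0.0003 0.0003]
pad [ 0.4894 -0.2377  0.0621] [0.0007 0.0007]
spR [ 0.5922 -0.0651  0.1369] [0.0012 0.0012]
full [0.576  0.0442 0.14  ] [0.0014 0.0014]
spL [0.5622 0.1536 0.1414] [0.0014 0.0014]
coreL [0.4495 0.1517 0.0223] [0.0007 0.0007]
coreR [0.4448 0.007  0.0171] [0.0008 0.0008]
hookL [0.5167 0.2592 0.1614] [0.0009 0.0009]
hookR [ 0.5589 -0.0685  0.16  ] [0.0014 0.0014]
hookF [0.5451 0.04   0.1587] [0.0024 0.0024]
hookLe [0.5309 0.1485 0.1569] [0.0024 0.0024]
barR [ 0.6329 -0.1055  0.1466] [0.0017 0.0017]
barL [0.5776 0.3139 0.1457] [0.0016 0.0016]
jar [ 0.6857 -0.2118  0.0673] [0.0009 0.0009]
0.25
lid [ 0.5525 -0.368 ] [ 0.5537 -0.3663]
pad [ 0.4888 -0.2369] [ 0.4901 -0.2378]
spR [ 0.5909 -0.0639] [ 0.5936 -0.0652]
spL [0.562  0.1551] [0.5619 0.1518]
cL [0.4478 0.1512] [0.4543 0.1536]
cR [0.4424 0.0076] [0.452  0.0117]
```

```bash
cat >> h.py <<'E'
from scipy.spatial.transform import Rotation as Ro
def goal(x,y,z,a,st=None):
    st=st or ctrl.get_state(); p=st["position"]; R=Ro.from_rotvec(st["tool_rot"]).as_matrix()
    d=R.T@(np.array([x,y,z])-p)/.3
    cur=np.degrees(np.arctan2(R[1,0],R[0,0])); s=-((a-cur+180)%360-180)/180
    print("shift",np.round(d,4),"spin",round(s,4),"cur a",round(cur,2)); 
def stt():
    s=ctrl.get_state();print(round(s["time"],2),np.round(s["position"],4),np.round(s["ft_force"],1),round(s["grip_width"],3),np.round(s["joint_positions"],2))
E
python3 - <<'E'
from h import *
W=ctrl.get_image("wrist"); st=ctrl.get_state(); R=Ro.from_rotvec(st["tool_rot"]).as_matrix()
print("cam in tool",R.T@(-W["R"].T@W["t"]-st["position"]))
goal(.489,-.237,.30,26)
E
```

```text
cam in tool [-0.00043287 -0.07380631 -0.14842921]
shift [-0.7586 -1.1401 -0.2123] spin -0.5048 cur a -64.86
```

drive_tool:
  rows:
    - [[0,0,-0.1,0,255],[0,0,-0.21,0,255],[-0.1,-0.1,-0.21,-0.05,255],[-0.2,-0.25,-0.21,-0.1,255],[-0.3,-0.4,-0.21,-0.15,255],[-0.4,-0.55,-0.21,-0.2,255],[-0.5,-0.7,-0.21,-0.25,255],[-0.6,-0.85,-0.21,-0.3,255],[-0.7,-0.95,-0.21,-0.35,255],[-0.76,-1,-0.21,-0.4,255],[-0.76,-1,-0.21,-0.45,255],[-0.76,-1,-0.21,-0.5,255],[-0.76,-1,-0.21,-0.505,255],[-0.76,-1,-0.21,-0.505,255]]

```text
time: 2.05
position: [0.4508, -0.2547, 0.2996]
tool_rot: [3.062, 0.704, 0.0]
ft_force: [0.4, 0.6, -0.3]
grip_width: 0.007
```

```bash
python3 - <<'E'
from h import *
stt(); goal(.489,-.237,.10,26)
W=ctrl.get_image("wrist");cv2.imwrite("pics/w1.png",W["img"]); T=ctrl.get_image("top");cv2.imwrite("pics/t1.png",T["img"])
print(proj(W,[.4893,-.237,.063]))
E
```

```text
2.05 [ 0.4508 -0.2547  0.2996] [ 0.4  0.6 -0.3] 0.007 [ 0.87  0.03 -0.42  1.66  0.01  1.45  0.91]
shift [0.1403 0.0026 0.6653] spin -0.0006 cur a 25.9
[349.75370584 174.02771103]
```

View pics/w1.png

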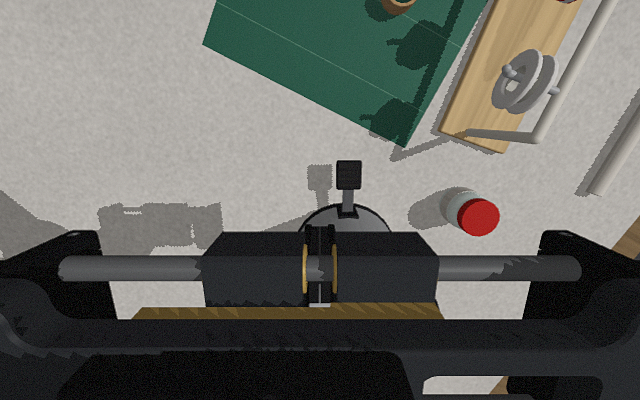

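drive_tool:
  rows:
    - [[0.07,0,0.05,0,255],[0.142,-0.007,0.15,0,255],[0.142,-0.007,0.3,0,255],[0.142,-0.007,0.42,0,255],[0.142,-0.007,0.54,0,255],[0.142,-0.007,0.64,0,255],[0.142,-0.007,0.7,0,255],[0.142,-0.007,0.7,0,255]]

```text
time: 3.15
position: [0.4875, -0.2337, 0.0885]
tool_rot: [-3.059, -0.707, 0.003]
ft_force: [-0.5, -0.5, -0.3]
grip_width: 0.001
```

```bash
python3 - <<'E'
from h import *
stt(); goal(.4877,-.2343,.044,26)
W=ctrl.get_image("scene");crop(W["img"],180,60,400,225,3.6,"s2.png")
E
```

```text
3.15 [ 0.4875 -0.2337  0.0885] [-0.5 -0.5 -0.3] 0.001 [ 0.8   0.25 -0.45  1.88  0.12  1.04  0.75]
shift [0.     0.0024 0.1484] spin 0.0001 cur a 26.01
```

View pics/s2.png

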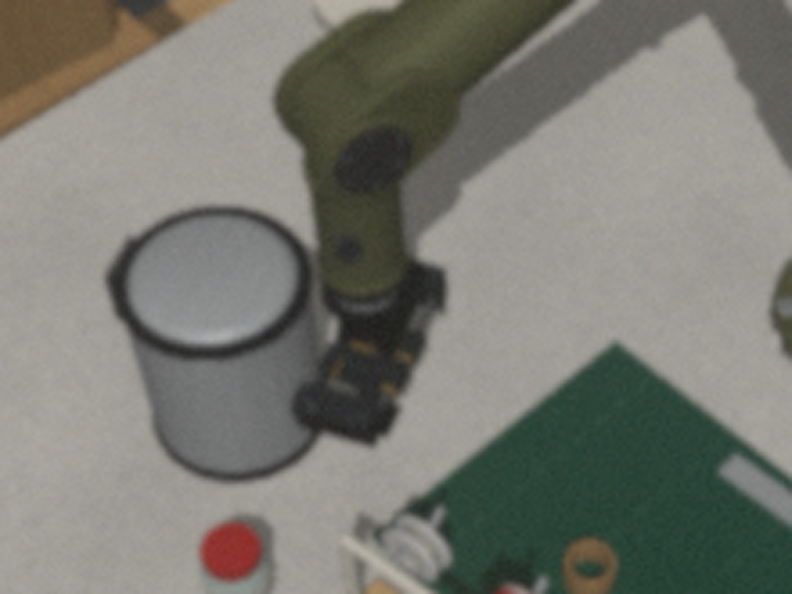

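```bash
python3 - <<'E'
from h import *
W=ctrl.get_image("scene");p=ctrl.get_state()["position"]
b=np.array([.553,-.368]);u=np.array([.437,-.898]);h=b+.091*u
for z in [.1,.2,.25,.3,.35,.4,.45]: print(z,(proj(W,[p[0],p[1],z])-[180,60])*3.6)
for th in [0,.3,.5,.7,1]:
    q=h-.182*np.cos(th)*u; print(th,(proj(W,[*q,.195+.182*np.sin(th)])-[180,60])*3.6)
E
```

```text
0.1 [375.20460187 391.27158841]
0.2 [368.58465589 323.63059259]
0.25 [364.97231154 286.72053784]
0.3 [361.13306218 247.49202285]
0.35 [357.04483542 205.71951753]
0.4 [352.68260016 161.14726001]
0.45 [348.01785357 113.48401541]
0 [309.55146751 309.09884782]
0.3 [295.11945748 266.7809873 ]
0.5 [275.82271649 236.29592675]
0.7 [249.3077655  205.58676974]
1 [198.31941982 162.50498701]
```

drive_tool:
  rows:
    - [[0,0.002,0.02,0,255],[0,0.002,0.035,0,255],[0,0.002,0.045,0,255],[0,0.002,0.055,0,255],[0,0.002,0.065,0,255],[0,0.002,0.075,0,255],[0,0.002,0.085,0,255],[0,0.002,0.095,0,255],[0,0.002,0.105,0,255],[0,0.002,0.115,0,255],[0,0.002,0.125,0,255],[0,0.002,0.135,0,255],[0,0.002,0.14,0,255],[0,0.002,0.14,0,255]]

```text
time: 5.0
position: [0.4882, -0.2331, 0.0477]
tool_rot: [-3.059, -0.708, 0.001]
ft_force: [-2.9, 3.9, 5.0]
grip_width: 0.004
```

```bash
python3 - <<'E'
from h import *
stt(); goal(.4877,-.2343,.044,26)
W=ctrl.get_image("scene");crop(W["img"],180,60,400,225,3.6,"s3.png")
E
```

```text
5.0 [ 0.4882 -0.2331  0.0477] [-2.9  3.9  5. ] 0.004 [ 0.79  0.3  -0.44  1.91  0.15  0.97  0.73]
shift [-0.0031  0.0029  0.0123] spin 0.0004 cur a 26.08
```

View pics/s3.png

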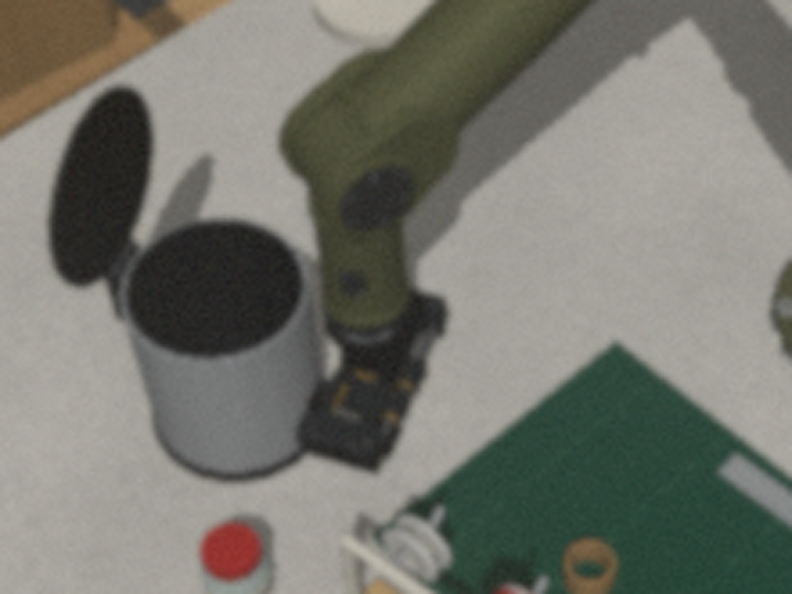

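The lid is nearly upright. I'll press on to the stop.

drive_tool:
  rows:
    - [[-0.001,0.002,0.008,0,255],[-0.001,0.002,0.014,0,255],[-0.001,0.002,0.02,0,255],[-0.001,0.002,0.024,0,255],[-0.001,0.002,0.024,0,255]]

```text
time: 5.68
position: [0.4885, -0.2332, 0.0452]
tool_rot: [-3.059, -0.709, 0.004]
ft_force: [-14.8, 11.6, 40.0]
grip_width: 0.009
```

```bash
python3 - <<'E'
from h import *
stt(); 
W=ctrl.get_image("scene");crop(W["img"],180,60,400,225,3.6,"s4.png")
E
```

```text
5.67 [ 0.4885 -0.2332  0.0452] [-14.8  11.6  40. ] 0.009 [ 0.78  0.31 -0.44  1.91  0.16  0.96  0.73]
```

View pics/s4.png

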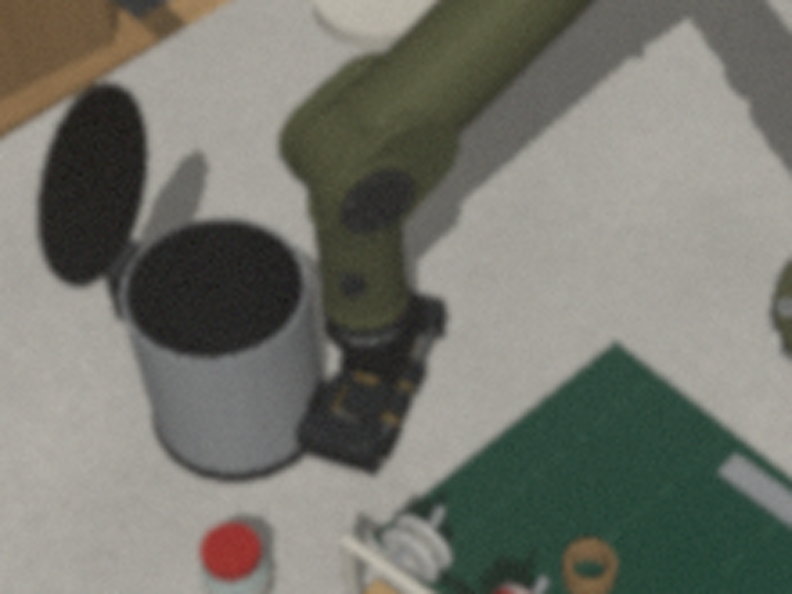

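The lid is wide open and the pedal is at its stop (40 N). I'm retracting and moving toward the right spool's hook.

drive_tool:
  rows:
    - [[0,0,-0.04,0,255],[0,0,-0.15,0,255],[0,0,-0.3,0,255],[0,0,-0.45,0,255],[0,0,-0.6,0,180],[0,0,-0.7,0,100],[0,0,-0.75,0,0],[0,0,-0.75,0,0]]

```text
time: 6.72
position: [0.4888, -0.2357, 0.2656]
tool_rot: [3.06, 0.707, 0.001]
ft_force: [-0.7, 1.2, -0.3]
grip_width: 0.374
```

```bash
python3 - <<'E'
from h import *
stt(); goal(.5,-.06,.30,97.6)
E
```

```text
6.72 [ 0.4888 -0.2357  0.2656] [-0.7  1.2 -0.3] 0.374 [ 0.83  0.1  -0.46  1.66  0.05  1.38  0.82]
shift [ 0.2906 -0.5099 -0.1151] spin -0.3977 cur a 26.01
```

drive_tool:
  rows:
    - [[0.06,-0.08,-0.05,-0.05,0],[0.12,-0.18,-0.1,-0.1,0],[0.18,-0.28,-0.115,-0.15,0],[0.23,-0.38,-0.115,-0.2,0],[0.26,-0.46,-0.115,-0.25,0],[0.29,-0.51,-0.115,-0.3,0],[0.29,-0.51,-0.115,-0.35,0],[0.29,-0.51,-0.115,-0.398,0],[0.29,-0.51,-0.115,-0.398,0],[0.29,-0.51,-0.115,-0.398,0]]

```text
time: 7.98
position: [0.4991, -0.0597, 0.2988]
tool_rot: [-2.07, -2.361, 0.001]
ft_force: [-0.1, -0.8, -0.4]
grip_width: 0.999
```

```bash
python3 - <<'E'
from h import *
stt()
W=ctrl.get_image("wrist");cv2.imwrite("pics/w5.png",W["img"])
for X in ([.5922,-.0651,.1369],[.576,.0442,.14],[.4495,.1517,.032],[.4448,.007,.032]): print(proj(W,X))
E
```

```text
7.97 [ 0.4991 -0.0597  0.2988] [-0.1 -0.8 -0.4] 0.999 [ 0.7   0.01 -0.63  1.69  0.    1.45  1.77]
[304.73333152 258.27841767]
[394.89314949 258.18544047]
[464.08721593 155.53946029]
[368.92209516 139.37899258]
```

View pics/w5.png

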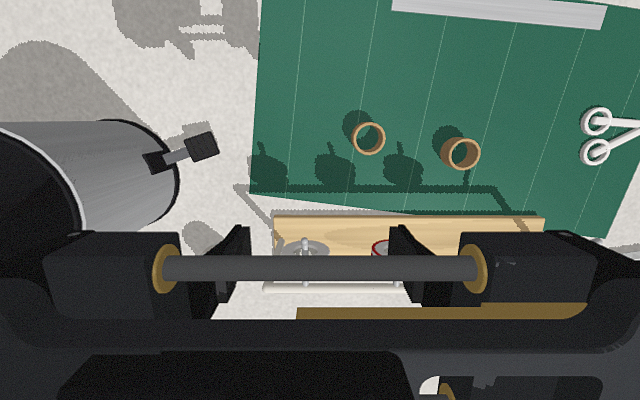

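```bash
python3 - <<'E'
from h import *
goal(.5925,-.065,.135,97.6)
W=cv2.imread("pics/w5.png");crop(W,220,200,440,310,3.6,"w5c.png")
E
```

```text
shift [-0.0588  0.3065  0.5466] spin -0.0002 cur a 97.56
```

View pics/w5c.png

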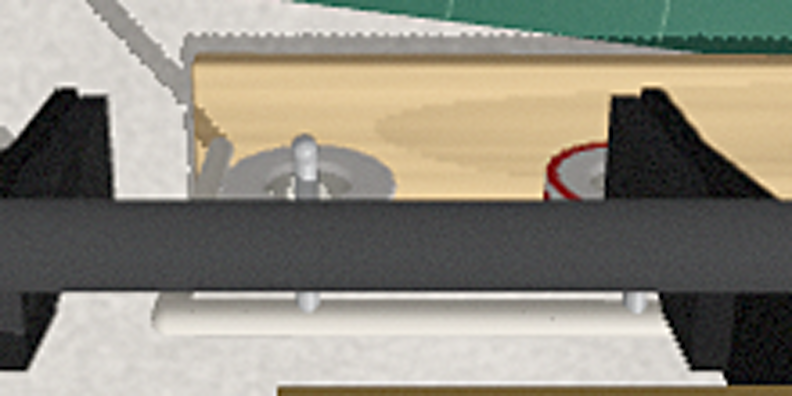

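The right spool's hook tip is at px (305,241), which agrees with the projected position. I'm moving over it.

drive_tool:
  rows:
    - [[-0.02,0.08,0,0,0],[-0.04,0.18,0,0,0],[-0.059,0.26,0,0,0],[-0.059,0.3065,0.05,0,0],[-0.059,0.3065,0.15,0,0],[-0.059,0.3065,0.25,0,0],[-0.059,0.3065,0.3,0,0],[-0.059,0.3065,0.3,0,0]]

```text
time: 9.02
position: [0.592, -0.0647, 0.2086]
tool_rot: [-2.066, -2.364, 0.002]
ft_force: [0.5, 0.5, -0.1]
grip_width: 1.002
```

```bash
python3 - <<'E'
from h import *
stt();goal(.5925,-.065,.135,97.6)
W=ctrl.get_image("wrist")["img"];cv2.imwrite("pics/w6.png",W)
T=ctrl.get_image("top")["img"];crop(T,200,120,420,260,3.6,"t6.png")
E
```

```text
9.03 [ 0.592  -0.0647  0.2086] [ 0.5  0.5 -0.1] 1.002 [ 0.6   0.28 -0.64  1.61  0.17  1.31  1.64]
shift [-0.0013  0.0021  0.2452] spin 0.0004 cur a 97.67
```

View pics/w6.png

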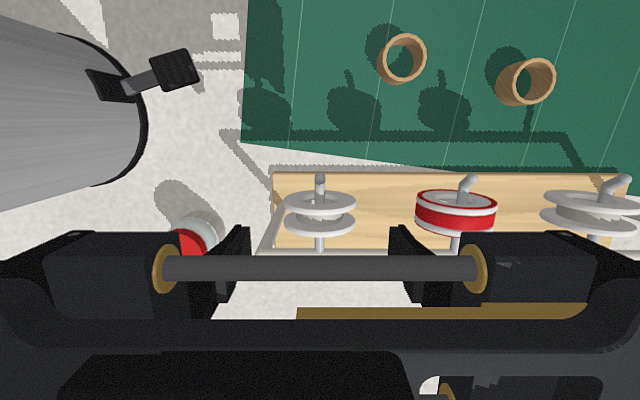

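View pics/t6.png

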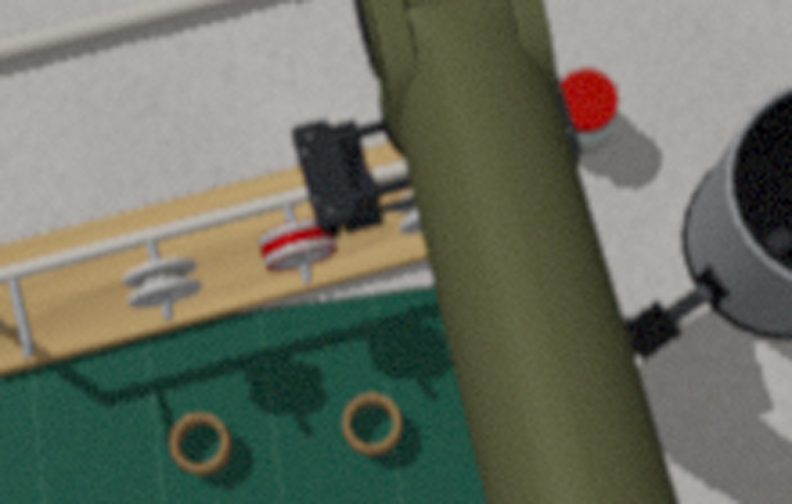

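Spool centred at px x≈320 between the fingers. Descending and closing.

drive_tool:
  rows:
    - [[0,0.002,0.05,0,0],[0,0.002,0.1,0,0],[0,0.002,0.15,0,0],[0,0.002,0.2,0,0],[0,0.002,0.245,0,0],[0,0.002,0.245,0,0],[0,0.002,0.245,0,60],[0,0.002,0.245,0,120],[0,0.002,0.245,0,255],[0,0.002,0.245,0,255],[0,0.002,0.245,0,255],[0,0.002,0.245,0,255]]
  grip_force: 12

```text
time: 10.62
position: [0.5938, -0.0648, 0.1367]
tool_rot: [2.067, 2.365, 0.0]
ft_force: [0.6, -0.5, 1.7]
grip_width: 0.693
```

```bash
python3 - <<'E'
from h import *
stt()
W=ctrl.get_image("wrist")["img"];cv2.imwrite("pics/w7.png",W)
E
```

```text
10.62 [ 0.5938 -0.0648  0.1367] [ 0.6 -0.5  1.7] 0.693 [ 0.59  0.34 -0.63  1.69  0.22  1.18  1.61]
```

View pics/w7.png

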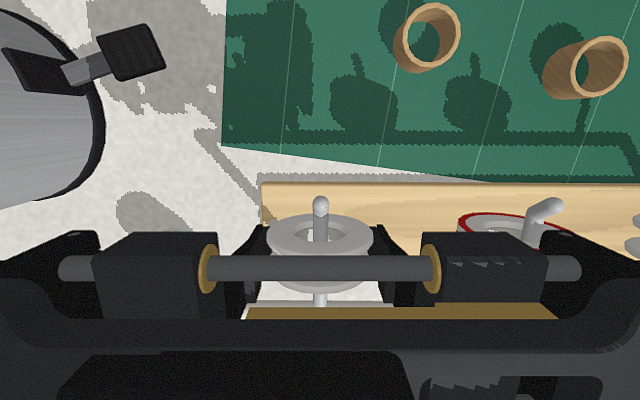

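Opening is 0.693 (60 mm), so the spool is gripped. I'll lift it 14 mm and draw it off.

drive_tool:
  rows:
    - [[0,0,-0.025,0,255],[0,0,-0.047,0,255],[0,0,-0.047,0,255],[0,-0.04,-0.047,0,255],[0,-0.08,-0.047,0,255],[0,-0.12,-0.047,0,255],[0,-0.16,-0.047,0,255],[0,-0.2,-0.047,0,255],[0,-0.24,-0.047,0,255],[0,-0.27,-0.047,0,255],[0,-0.27,-0.047,0,255]]

```text
time: 12.05
position: [0.5127, -0.0759, 0.1505]
tool_rot: [2.068, 2.364, -0.001]
ft_force: [0.4, 0.3, -0.5]
grip_width: 0.693
```

```bash
python3 - <<'E'
from h import *
stt();goal(.553,-.368,.30,26)
W=ctrl.get_image("wrist")["img"];cv2.imwrite("pics/w8.png",W)
E
```

```text
12.05 [ 0.5127 -0.0759  0.1505] [ 0.4  0.3 -0.5] 0.693 [ 0.7   0.15 -0.65  1.87  0.1   1.16  1.72]
shift [-0.9833  0.0034 -0.4975] spin 0.3981 cur a 97.65
```

View pics/w8.png

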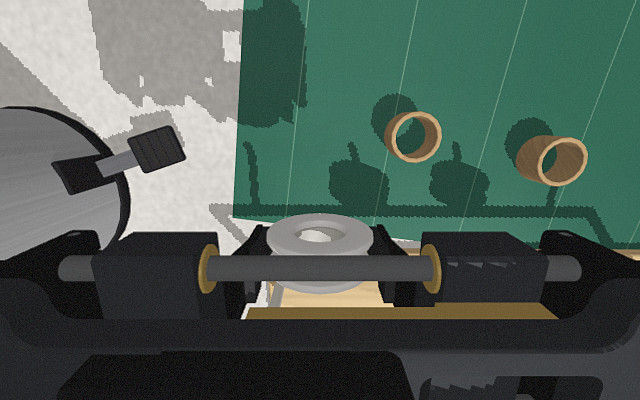

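drive_tool:
  rows:
    - [[0,0,-0.15,0,255],[0,0,-0.3,0.04,255],[-0.1,0,-0.4,0.09,255],[-0.22,0,-0.46,0.14,255],[-0.35,0,-0.5,0.19,255],[-0.48,0,-0.5,0.24,255],[-0.61,0,-0.5,0.29,255],[-0.74,0,-0.5,0.34,255],[-0.85,0,-0.5,0.38,255],[-0.94,0,-0.5,0.398,255],[-0.983,0.003,-0.5,0.398,255],[-0.983,0.003,-0.5,0.398,255],[-0.983,0.003,-0.5,0.398,255]]

```text
time: 13.72
position: [0.5541, -0.366, 0.3006]
tool_rot: [-3.059, -0.711, -0.001]
ft_force: [0.5, 0.3, -0.4]
grip_width: 0.692
```

```bash
python3 - <<'E'
from h import *
stt();goal(.553,-.368,.18,26)
W=ctrl.get_image("wrist")["img"];cv2.imwrite("pics/w9.png",W)
W=ctrl.get_image("scene")["img"];crop(W,180,40,400,205,3.6,"s9.png")
E
```

```text
13.72 [ 0.5541 -0.366   0.3006] [ 0.5  0.3 -0.4] 0.692 [ 0.82  0.36 -0.38  1.3   0.13  1.51  0.91]
shift [-0.0066  0.0045  0.402 ] spin 0.001 cur a 26.18
```

View pics/w9.png

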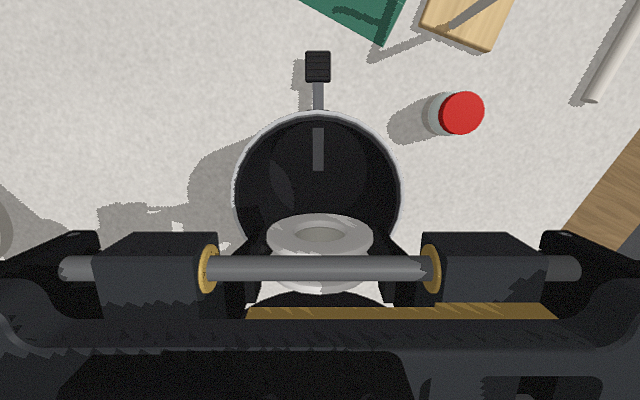

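View pics/s9.png

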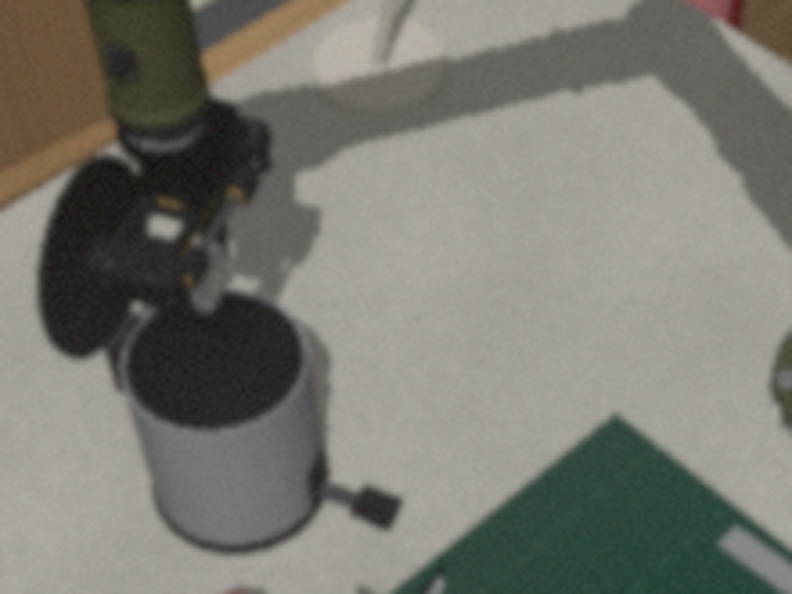

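drive_tool:
  rows:
    - [[-0.006,-0.015,0.06,0,255],[-0.006,-0.015,0.14,0,255],[-0.006,-0.015,0.22,0,255],[-0.006,-0.015,0.3,0,255],[-0.006,-0.015,0.37,0,255],[-0.006,-0.015,0.4,0,255],[-0.006,-0.015,0.4,0,30],[-0.006,-0.015,0.4,0,20],[-0.006,-0.015,0.4,0,20],[-0.006,-0.015,0.4,0,20],[-0.006,-0.015,0.3,0,20],[-0.006,-0.015,0.15,0,20],[-0.006,-0.015,0,0,20],[-0.006,-0.015,0,0,0]]

```text
time: 15.58
position: [0.5518, -0.3651, 0.3057]
tool_rot: [3.055, 0.706, 0.009]
ft_force: [-0.6, -0.6, -0.1]
grip_width: 0.962
```

```bash
python3 - <<'E'
from h import *
stt();goal(.485,.142,.30,97.6)
W=ctrl.get_image("wrist")["img"];cv2.imwrite("pics/w10.png",W)
E
```

```text
15.57 [ 0.5518 -0.3651  0.3057] [-0.6 -0.6 -0.1] 0.962 [ 0.83  0.34 -0.38  1.31  0.13  1.51  0.91]
shift [ 0.542  -1.6168  0.0094] spin -0.3975 cur a 26.04
```

View pics/w10.png

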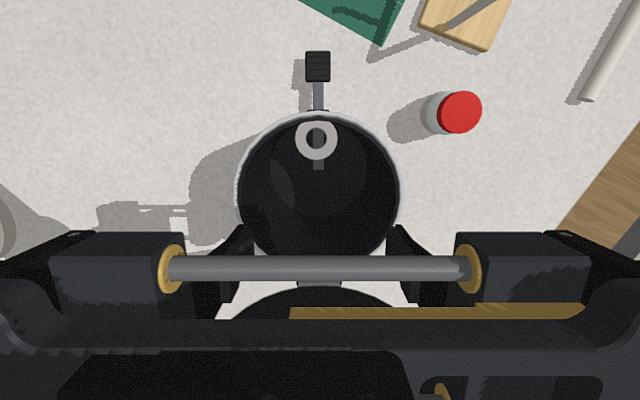

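The spool lies in the bin at px (317,140). Next is the left spool.

drive_tool:
  rows:
    - [[0,-0.08,0,0,0],[0.03,-0.2,0,-0.04,0],[0.07,-0.35,0,-0.09,0],[0.12,-0.5,0,-0.14,0],[0.18,-0.65,0,-0.19,0],[0.25,-0.8,0,-0.24,0],[0.3,-0.92,0,-0.29,0],[0.35,-0.98,0,-0.34,0],[0.38,-1,0,-0.38,0],[0.4,-1,0,-0.398,0],[0.4,-1,0,-0.398,0]]

```text
time: 17.0
position: [0.5256, -0.0419, 0.2991]
tool_rot: [-2.066, -2.364, 0.001]
ft_force: [-0.4, 0.4, 1.4]
grip_width: 1.002
```

```bash
python3 - <<'E'
from h import *
stt();goal(.563,.1537,.21,97.6)
E
```

```text
17.0 [ 0.5256 -0.0419  0.2991] [-0.4  0.4  1.4] 1.002 [ 0.67  0.07 -0.67  1.63  0.05  1.45  1.7 ]
shift [0.6292 0.2114 0.2971] spin 0.0005 cur a 97.68
```

drive_tool:
  rows:
    - [[0.08,0,0,0,0],[0.2,0.03,0,0,0],[0.33,0.08,0,0,0],[0.46,0.14,0,0,0],[0.57,0.19,0,0,0],[0.629,0.211,0.05,0,0],[0.629,0.211,0.15,0,0],[0.629,0.211,0.25,0,0],[0.629,0.211,0.297,0,0],[0.629,0.211,0.297,0,0]]

```text
time: 18.25
position: [0.563, 0.1526, 0.2104]
tool_rot: [-2.068, -2.363, 0.003]
ft_force: [0.1, -0.4, 0.7]
grip_width: 0.997
```

```bash
python3 - <<'E'
from h import *
stt();goal(.563,.1537,.135,97.6)
W=ctrl.get_image("wrist")["img"];cv2.imwrite("pics/w11.png",W)
E
```

```text
18.25 [0.563  0.1526 0.2104] [ 0.1 -0.4  0.7] 0.997 [ 0.37  0.29 -0.81  1.63  0.21  1.31  1.23]
shift [0.0037 0.001  0.2512] spin 0.0001 cur a 97.62
```

View pics/w11.png

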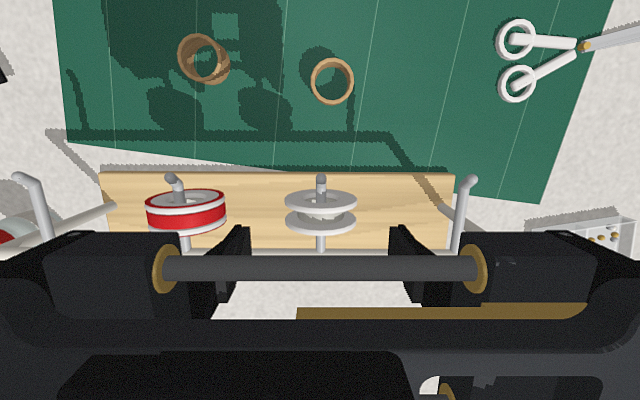

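Left spool centred at px (321,210). Descending to grasp.

drive_tool:
  rows:
    - [[0.003,0.001,0.05,0,0],[0.003,0.001,0.1,0,0],[0.003,0.001,0.15,0,0],[0.003,0.001,0.2,0,0],[0.003,0.001,0.25,0,0],[0.003,0.001,0.25,0,0],[0.003,0.001,0.25,0,60],[0.003,0.001,0.25,0,120],[0.003,0.001,0.25,0,255],[0.003,0.001,0.25,0,255],[0.003,0.001,0.25,0,255],[0.003,0.001,0.25,0,255]]
  grip_force: 12

```text
time: 19.8
position: [0.564, 0.1543, 0.1367]
tool_rot: [2.067, 2.365, 0.001]
ft_force: [-0.2, -0.4, 3.0]
grip_width: 0.693
```

drive_tool:
  rows:
    - [[0,0,-0.025,0,255],[0,0,-0.047,0,255],[0,0,-0.047,0,255],[0,-0.04,-0.047,0,255]]

```text
time: 20.3
position: [0.5518, 0.1526, 0.1503]
tool_rot: [-2.068, -2.365, -0.0]
ft_force: [0.3, -0.1, -0.0]
grip_width: 0.697
```

```bash
python3 - <<'E'
from h import *
stt()
W=ctrl.get_image("wrist")["img"];cv2.imwrite("pics/w12.png",W)
E
```

```text
20.3 [0.5518 0.1526 0.1503] [ 0.3 -0.1 -0. ] 0.697 [ 0.37  0.31 -0.8   1.73  0.24  1.2   1.21]
```

View pics/w12.png

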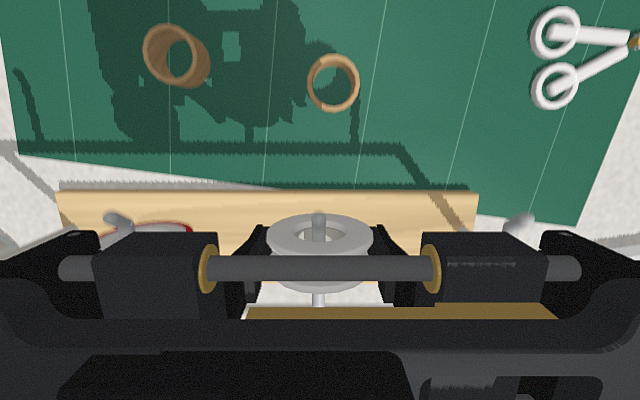

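drive_tool:
  rows:
    - [[0,-0.04,0,0,255],[0,-0.08,0,0,255],[0,-0.12,0,0,255],[0,-0.16,0,0,255],[0,-0.2,0,0,255],[0,-0.235,0,0,255],[0,-0.235,0,0,255],[0,-0.235,-0.1,0,255],[0,-0.235,-0.25,0,255],[0,-0.235,-0.4,0,255],[0,-0.235,-0.5,0,255],[0,-0.235,-0.5,0,255]]

```text
time: 21.85
position: [0.4837, 0.1437, 0.3029]
tool_rot: [2.066, 2.363, 0.006]
ft_force: [-0.5, -0.8, -1.6]
grip_width: 0.693
```

```bash
python3 - <<'E'
from h import *
stt();goal(.50,-.10,.30,60); 
W=ctrl.get_image("wrist");cv2.imwrite("pics/w13.png",W["img"])
hsv=cv2.cvtColor(W["img"],cv2.COLOR_BGR2HSV)
E
```

```text
21.85 [0.4837 0.1437 0.3029] [-0.5 -0.8 -1.6] 0.693 [ 0.5   0.01 -0.84  1.68  0.01  1.45  1.36]
shift [-0.8124 -0.0546  0.0094] spin 0.2093 cur a 97.67
```

View pics/w13.png

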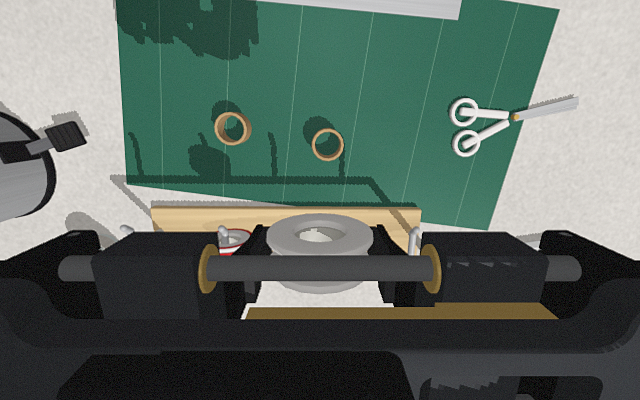

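The spool is off its hook and held. The cores show at px (233,128) and (327,145). Carrying it to the bin.

drive_tool:
  rows:
    - [[-0.07,0,0,0,255],[-0.18,0,0,0.03,255],[-0.32,0,0,0.07,255],[-0.47,-0.01,0,0.11,255],[-0.62,-0.02,0,0.15,255],[-0.74,-0.04,0,0.19,255],[-0.81,-0.05,0,0.21,255],[-0.81,-0.05,0,0.21,255]]

```text
time: 22.9
position: [0.4991, -0.1016, 0.2996]
tool_rot: [-2.724, -1.562, 0.001]
ft_force: [-0.3, 0.7, -0.2]
grip_width: 0.698
```

```bash
python3 - <<'E'
from h import *
stt();goal(.553,-.367,.30,26)
E
```

```text
22.9 [ 0.4991 -0.1016  0.2996] [-0.3  0.7 -0.2] 0.698 [ 0.74  0.02 -0.6   1.68  0.01  1.45  1.18]
shift [-0.6729  0.6019 -0.002 ] spin 0.187 cur a 59.66
```

drive_tool:
  rows:
    - [[-0.05,0.05,0,0.03,255],[-0.15,0.14,0,0.07,255],[-0.28,0.25,0,0.11,255],[-0.41,0.36,0,0.15,255],[-0.53,0.47,0,0.187,255],[-0.63,0.56,0,0.187,255],[-0.673,0.595,0,0.187,255],[-0.673,0.595,0,0.187,255],[-0.673,0.595,0.1,0.187,255],[-0.673,0.595,0.2,0.187,255],[-0.673,0.595,0.3,0.187,255],[-0.673,0.595,0.38,0.187,255],[-0.673,0.595,0.39,0.187,255],[-0.673,0.595,0.39,0.187,30],[-0.673,0.595,0.39,0.187,20],[-0.673,0.595,0.39,0.187,20],[-0.673,0.595,0.3,0.187,20],[-0.673,0.595,0.15,0.187,20],[-0.673,0.595,0,0.187,20],[-0.673,0.595,0,0.187,0]]

```text
time: 25.4
position: [0.5547, -0.3646, 0.3061]
tool_rot: [3.053, 0.711, 0.01]
ft_force: [1.0, 0.0, 0.5]
grip_width: 0.962
```

```bash
python3 - <<'E'
from h import *
stt();goal(.50,-.10,.30,60)
W=ctrl.get_image("wrist")["img"];cv2.imwrite("pics/w14.png",W)
T=ctrl.get_image("top")["img"];crop(T,180,120,400,260,3.6,"t14.png")
E
```

```text
25.4 [ 0.5547 -0.3646  0.3061] [1.  0.  0.5] 0.962 [ 0.85  0.35 -0.42  1.3   0.14  1.51  0.91]
shift [ 0.226  -0.8719  0.0145] spin -0.1877 cur a 26.22
```

View pics/w14.png

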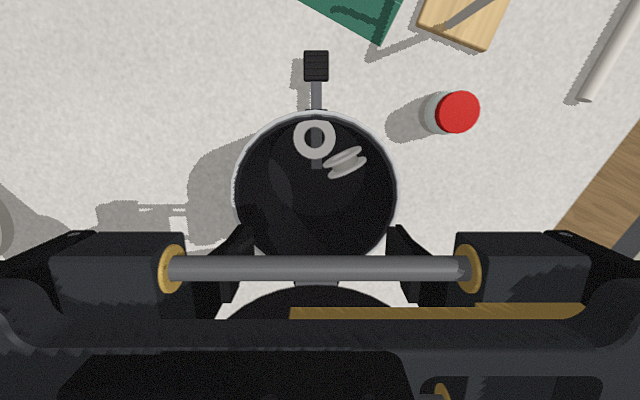

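View pics/t14.png

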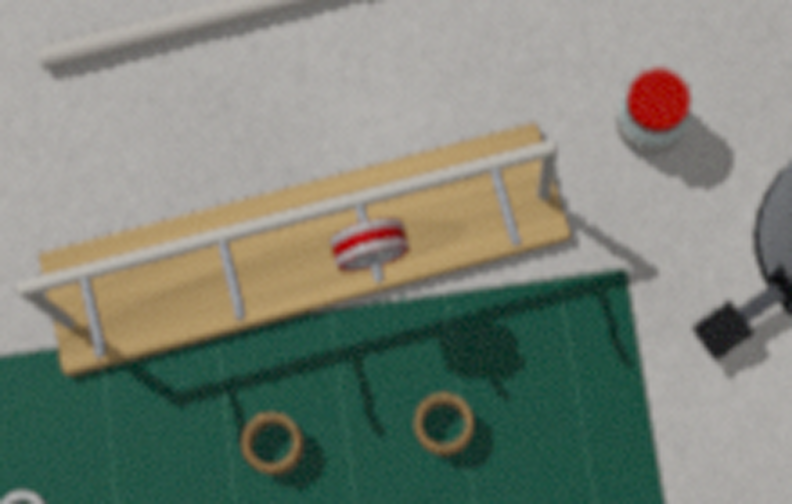

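Both spools are in the bin, at px (315,138) and (345,161). The red spool is in place and the cores haven't moved. Next are the cores.

drive_tool:
  rows:
    - [[0,-0.07,0,0,0],[0.02,-0.2,0,-0.03,0],[0.06,-0.35,0,-0.07,0],[0.1,-0.5,0,-0.11,0],[0.15,-0.65,0,-0.15,0],[0.2,-0.78,0,-0.19,0],[0.226,-0.872,0.01,-0.19,0],[0.226,-0.872,0.015,-0.19,0]]

```text
time: 26.5
position: [0.4972, -0.0967, 0.2949]
tool_rot: [-2.711, -1.586, 0.002]
ft_force: [0.3, 0.1, 1.2]
grip_width: 0.997
```

```bash
python3 - <<'E'
from h import *
stt();goal(.48,.0,.28,97.6)
E
```

```text
26.5 [ 0.4972 -0.0967  0.2949] [0.3 0.1 1.2] 0.997 [ 0.76  0.02 -0.62  1.69  0.01  1.44  1.19]
shift [ 0.2529 -0.2078  0.0498] spin -0.2052 cur a 60.66
```

drive_tool:
  rows:
    - [[0.05,-0.04,0.01,-0.04,0],[0.12,-0.1,0.03,-0.09,0],[0.2,-0.16,0.05,-0.14,0],[0.25,-0.208,0.05,-0.19,0],[0.253,-0.208,0.05,-0.205,0],[0.253,-0.208,0.05,-0.205,0]]

```text
time: 27.25
position: [0.481, -0.0037, 0.2801]
tool_rot: [-2.077, -2.356, 0.001]
ft_force: [-0.1, -0.2, 0.7]
grip_width: 0.998
```

```bash
cat > cores.py <<'E'
from h import *
stt()
def ells(d,roi,tag):
    hsv=cv2.cvtColor(d["img"],cv2.COLOR_BGR2HSV)
    m=cv2.inRange(hsv,(8,90,60),(22,255,255)); k=np.zeros_like(m);x0,y0,x1,y1=roi;k[y0:y1,x0:x1]=m[y0:y1,x0:x1]
    out=[]
    for c in cv2.findContours(k,cv2.RETR_EXTERNAL,cv2.CHAIN_APPROX_NONE)[0]:
        if 60<cv2.contourArea(c)<4000 and len(c)>15:
            e=cv2.fitEllipse(c)
            if max(e[1])/min(e[1])<1.8: out.append(e[0]); print(tag,np.round(e[0],1),np.round(e[1],1))
    return out
import sys
W=ctrl.get_image("wrist");cv2.imwrite("pics/%s.png"%sys.argv[1],W["img"])
T=ctrl.get_image("top");S=ctrl.get_image("scene")
wt=ells(W,(0,0,640,200),"wrist")
tt=ells(T,(160,205,370,330),"top"); ss=ells(S,(290,160,480,330),"scene")
for p in wt: print("W z.032",np.round(plane(W,p,.032),4)," z.016",np.round(plane(W,p,.016),4))
for p in tt: print("T z.016",np.round(plane(T,p,.016),4)," z.025",np.round(plane(T,p,.025),4))
for p in ss: print("S z.016",np.round(plane(S,p,.016),4))
for p in tt:
  for q in ss:
    X,r=tri([(T,p),(S,q)])
    if max(r)<.01: print("tri TS",np.round(X,4),np.round(r,4))
  for q in wt:
    X,r=tri([(T,p),(W,q)])
    if max(r)<.01: print("tri TW",np.round(X,4),np.round(r,4))
E
python3 cores.py w15
```

```text
27.25 [ 0.481  -0.0037  0.2801] [-0.1 -0.2  0.7] 0.998 [ 0.68 -0.04 -0.7   1.76 -0.03  1.41  1.68]
wrist [426.3 161. ] [33.  38.2]
wrist [329.6 146.1] [32.6 33.4]
top [255.3 242.6] [15.1 16.2]
scene [374.6 246.1] [13.7 16.8]
scene [343.2 217.5] [13.2 15.9]
W z.032 [0.4459 0.1463 0.032 ]  z.016 [0.4475 0.1527 0.016 ]
W z.032 [0.4424 0.0064 0.032 ]  z.016 [0.4438 0.0072 0.016 ]
T z.016 [0.4494 0.1528 0.016 ]  z.025 [0.4481 0.1518 0.025 ]
S z.016 [0.4489 0.1491 0.016 ]
S z.016 [0.4447 0.0043 0.016 ]
tri TS [0.4497 0.1512 0.0195] [0.0015 0.0015]
tri TW [0.4484 0.1526 0.0166] [0.0009 0.0009]
```

View pics/w15.png

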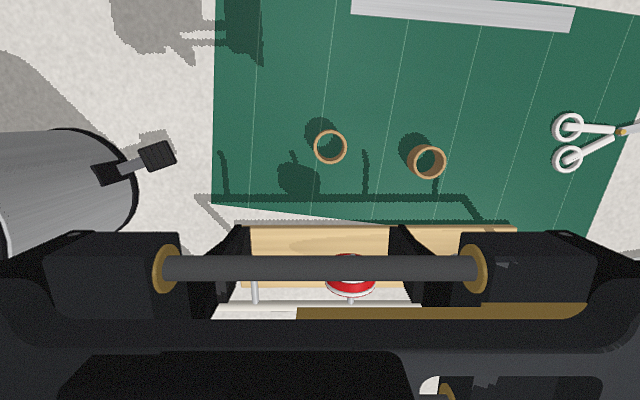

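```bash
python3 - <<'E'
from h import *
goal(.444,.0065,.10,97.6)
E
```

```text
shift [ 0.0484 -0.1182  0.6016] spin -0.0023 cur a 97.18
```

drive_tool:
  rows:
    - [[0.02,-0.05,0.02,0,0],[0.048,-0.118,0.08,0,0],[0.048,-0.118,0.2,0,0],[0.048,-0.118,0.34,0,0],[0.048,-0.118,0.48,0,0],[0.048,-0.118,0.58,0,0],[0.048,-0.118,0.6,0,0],[0.048,-0.118,0.6,0,0]]

```text
time: 28.4
position: [0.4446, 0.0072, 0.1014]
tool_rot: [-2.076, -2.358, -0.001]
ft_force: [0.2, -0.6, 0.0]
grip_width: 0.999
```

```bash
python3 - <<'E'
from h import *
stt();goal(.444,.0065,.022,97.6)
W=ctrl.get_image("wrist");cv2.imwrite("pics/w16.png",W["img"])
T=ctrl.get_image("scene")["img"];crop(T,250,100,470,265,3.6,"s16.png")
E
```

```text
28.4 [0.4446 0.0072 0.1014] [ 0.2 -0.6  0. ] 0.999 [ 0.66  0.04 -0.74  2.08  0.03  1.04  1.61]
shift [-0.002  -0.0023  0.2645] spin -0.0018 cur a 97.28
```

View pics/w16.png

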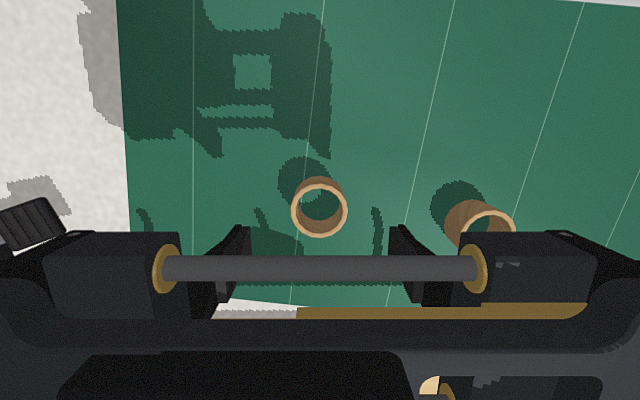

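View pics/s16.png

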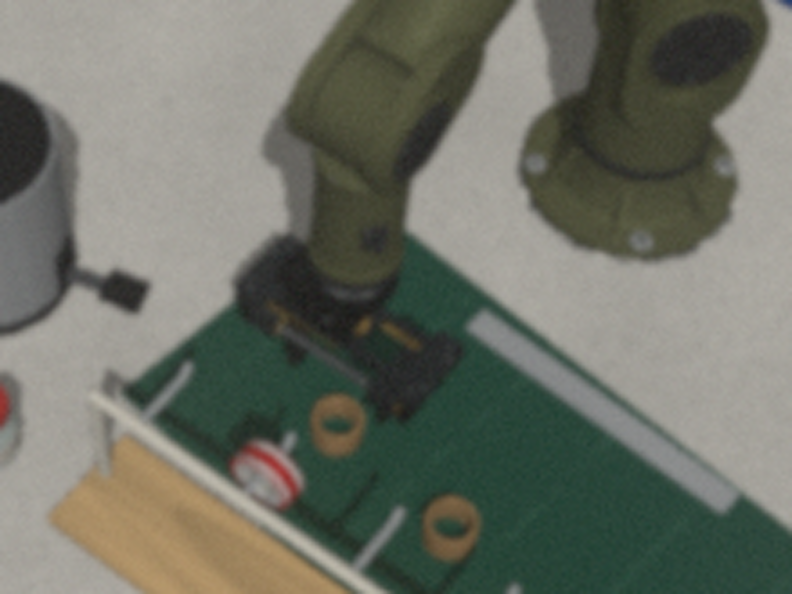

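```bash
python3 - <<'E'
from h import *
W=ctrl.get_image("wrist")
for p in ((319.5,210.5),): print(plane(W,p,.032),proj(W,[.444,.0065,.032]))
E
python3 cores.py w16b
```

```text
[0.44412959 0.00738626 0.032     ] [318.45818526 210.22381739]
28.55 [0.4454 0.0072 0.1023] [-0.1 -0.6  0.6] 0.998 [ 0.66  0.03 -0.74  2.08  0.03  1.04  1.61]
wrist [319.  195.9] [40.2 46.4]
top [255.1 242.7] [15.5 16.1]
scene [374.6 246.1] [13.8 16.6]
scene [343.2 217.4] [13.1 15.8]
W z.032 [0.4318 0.0054 0.032 ]  z.016 [0.4363 0.0059 0.016 ]
T z.016 [0.4492 0.1533 0.016 ]  z.025 [0.4479 0.1523 0.025 ]
S z.016 [0.4487 0.1491 0.016 ]
S z.016 [0.4445 0.0042 0.016 ]
tri TS [0.4495 0.1515 0.0197] [0.0017 0.0017]
```

The measured position agrees with the projection to within 1 mm. Descending and gripping.

drive_tool:
  rows:
    - [[0,-0.002,0.06,0,0],[0,-0.002,0.12,0,0],[0,-0.002,0.18,0,0],[0,-0.002,0.23,0,0],[0,-0.002,0.26,0,0],[0,-0.002,0.264,0,0],[0,-0.002,0.264,0,80],[0,-0.002,0.264,0,140],[0,-0.002,0.264,0,255],[0,-0.002,0.264,0,255],[0,-0.002,0.264,0,255],[0,-0.002,0.264,0,255]]
  grip_force: 10

```text
time: 30.2
position: [0.4437, 0.0072, 0.0218]
tool_rot: [2.075, 2.359, -0.0]
ft_force: [0.1, -0.5, 1.5]
grip_width: 0.556
```

drive_tool:
  rows:
    - [[0,0,-0.06,0,255],[0,0,-0.15,0,255],[0,0,-0.3,0,255],[0,0,-0.45,0,255],[0,0,-0.6,0,255],[0,0,-0.75,0,255],[0,0,-0.87,0,255],[0,0,-0.93,0,255],[0,0,-0.93,0,255]]

```text
time: 31.32
position: [0.444, 0.0073, 0.3011]
tool_rot: [2.074, 2.358, 0.001]
ft_force: [-0.2, 0.5, 0.1]
grip_width: 0.556
```

```bash
python3 - <<'E'
from h import *
stt();goal(.553,-.367,.30,26)
W=ctrl.get_image("wrist");cv2.imwrite("pics/w17.png",W["img"])
E
```

```text
31.32 [0.444  0.0073 0.3011] [-0.2  0.5  0.1] 0.556 [ 0.72 -0.16 -0.7   1.8  -0.1   1.46  1.73]
shift [-1.2839  0.2012  0.0045] spin 0.3963 cur a 97.33
```

View pics/w17.png

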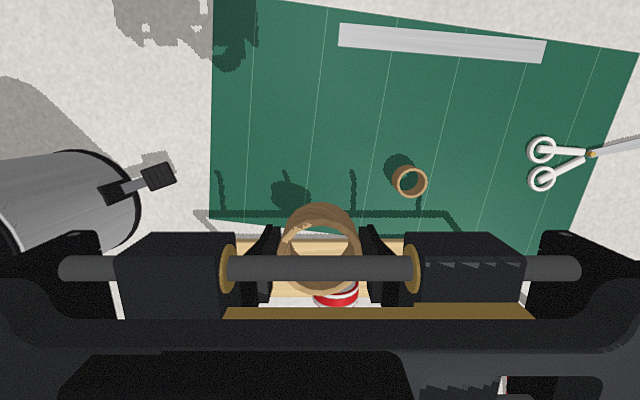

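drive_tool:
  rows:
    - [[-0.07,0,0,0.03,255],[-0.2,0,0,0.07,255],[-0.35,0.02,0,0.12,255],[-0.5,0.05,0,0.17,255],[-0.65,0.08,0,0.22,255],[-0.8,0.11,0,0.27,255],[-0.92,0.14,0,0.32,255],[-1,0.17,0,0.36,255],[-1,0.2,0,0.396,255],[-1,0.2,0,0.396,255]]

```text
time: 32.62
position: [0.5412, -0.2818, 0.298]
tool_rot: [-3.056, -0.711, 0.004]
ft_force: [0.1, 1.0, 0.1]
grip_width: 0.559
```

```bash
python3 - <<'E'
from h import *
stt();goal(.553,-.367,.18,26)
E
```

```text
32.62 [ 0.5412 -0.2818  0.298 ] [0.1 1.  0.1] 0.559 [ 0.85  0.25 -0.5   1.44  0.12  1.48  0.81]
shift [-0.0892  0.2739  0.3923] spin 0.001 cur a 26.18
```

drive_tool:
  rows:
    - [[-0.02,0.07,0,0,255],[-0.06,0.17,0,0,255],[-0.09,0.25,0.03,0,255],[-0.09,0.27,0.1,0,255],[-0.09,0.27,0.2,0,255],[-0.09,0.27,0.3,0,255],[-0.09,0.27,0.38,0,255],[-0.09,0.27,0.39,0,255],[-0.09,0.27,0.39,0,60],[-0.09,0.27,0.39,0,30],[-0.09,0.27,0.39,0,30],[-0.09,0.27,0.39,0,30],[-0.09,0.27,0.3,0,30],[-0.09,0.27,0.15,0,30],[-0.09,0.27,0,0,20],[-0.09,0.27,0,0,0]]

```text
time: 34.62
position: [0.5545, -0.3679, 0.306]
tool_rot: [3.055, 0.706, 0.009]
ft_force: [0.9, -0.6, -0.9]
grip_width: 0.958
```

```bash
python3 - <<'E'
from h import *
stt();goal(.50,-.10,.30,60)
W=ctrl.get_image("wrist")["img"];cv2.imwrite("pics/w18.png",W)
E
```

```text
34.62 [ 0.5545 -0.3679  0.306 ] [ 0.9 -0.6 -0.9] 0.958 [ 0.88  0.36 -0.46  1.29  0.16  1.51  0.9 ]
shift [ 0.2286 -0.8823  0.0145] spin -0.1887 cur a 26.04
```

View pics/w18.png

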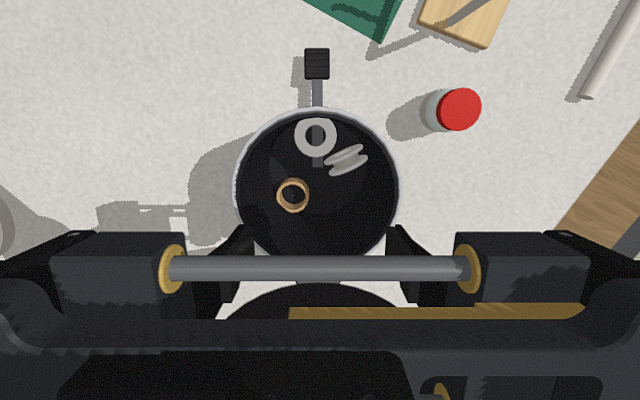

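The first core is in the bin at px (292,195). Now the last core.

drive_tool:
  rows:
    - [[0,-0.07,0,0,0],[0.03,-0.2,0,-0.04,0],[0.08,-0.35,0,-0.09,0],[0.14,-0.5,0,-0.14,0],[0.2,-0.65,0,-0.19,0],[0.28,-0.8,0,-0.24,0],[0.35,-0.92,0,-0.29,0],[0.42,-1,0,-0.34,0],[0.45,-1,0,-0.39,0],[0.45,-1,0,-0.398,0],[0.45,-1,0,-0.398,0]]

```text
time: 36.05
position: [0.5416, -0.0393, 0.2999]
tool_rot: [-2.071, -2.361, 0.002]
ft_force: [-0.6, -0.5, 0.3]
grip_width: 0.998
```

```bash
python3 - <<'E'
from h import *
goal(.45,.15,.28,97.6)
E
python3 cores.py w19
```

```text
shift [ 0.6653 -0.2205  0.0667] spin -0.0006 cur a 97.49
36.05 [ 0.5416 -0.0393  0.2999] [-0.6 -0.5  0.3] 0.998 [ 0.73  0.12 -0.77  1.6   0.09  1.46  1.66]
wrist [454.3 122.5] [32.7 40.7]
top [255.2 242.6] [15.1 16.2]
scene [374.6 246.1] [13.9 16.6]
W z.032 [0.4476 0.1455 0.032 ]  z.016 [0.4469 0.153  0.016 ]
T z.016 [0.4494 0.153  0.016 ]  z.025 [0.4482 0.152  0.025 ]
S z.016 [0.4487 0.149  0.016 ]
tri TS [0.4497 0.1512 0.0198] [0.0015 0.0015]
tri TW [0.448  0.1521 0.0192] [0.0011 0.0011]
```

View pics/w19.png

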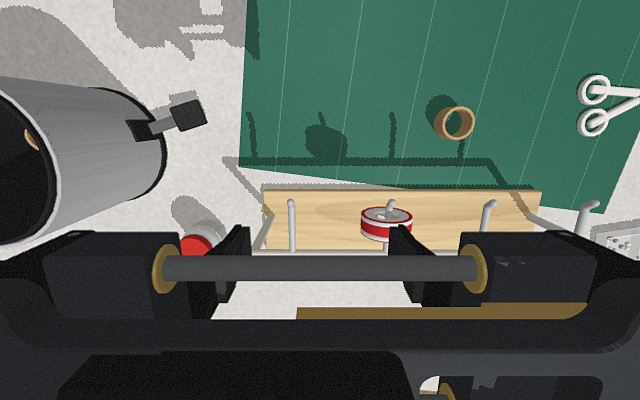

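The last core is at px (455,122), still at about (0.4485, 0.152). Moving above it.

drive_tool:
  rows:
    - [[0.06,-0.02,0,0,0],[0.18,-0.06,0,0,0],[0.32,-0.11,0.02,0,0],[0.46,-0.16,0.04,0,0],[0.58,-0.2,0.06,0,0],[0.665,-0.22,0.1,0,0],[0.67,-0.222,0.2,0,0],[0.67,-0.222,0.34,0,0],[0.67,-0.222,0.48,0,0],[0.67,-0.222,0.6,0,0],[0.67,-0.222,0.66,0,0],[0.67,-0.222,0.66,0,0]]

```text
time: 37.7
position: [0.4484, 0.1522, 0.1022]
tool_rot: [-2.066, -2.365, 0.002]
ft_force: [-0.1, 0.1, 0.6]
grip_width: 1.002
```

```bash
python3 - <<'E'
from h import *
stt();goal(.4485,.152,.022,97.6)
W=ctrl.get_image("wrist");cv2.imwrite("pics/w20.png",W["img"]);print(proj(W,[.4485,.152,.032]))
E
```

```text
37.7 [0.4484 0.1522 0.1022] [-0.1  0.1  0.6] 1.002 [ 0.54  0.15 -0.96  2.01  0.14  1.05  1.21]
shift [-0.0007  0.0007  0.2674] spin 0.0006 cur a 97.72
[318.75542254 212.28827135]
```

View pics/w20.png

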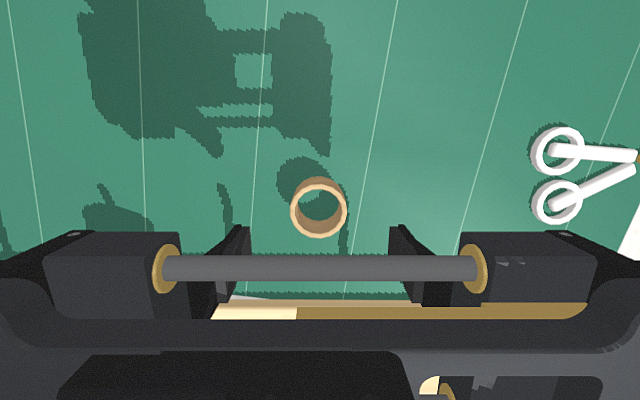

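The ring's top is at px (319,210) and the prediction was (319,212), so it is aligned.

drive_tool:
  rows:
    - [[0,-0.002,0.06,0,0],[0,-0.002,0.12,0,0],[0,-0.002,0.18,0,0],[0,-0.002,0.23,0,0],[0,-0.002,0.26,0,0],[0,-0.002,0.266,0,0],[0,-0.002,0.266,0,80],[0,-0.002,0.266,0,140],[0,-0.002,0.266,0,255],[0,-0.002,0.266,0,255],[0,-0.002,0.266,0,255],[0,-0.002,0.266,0,255]]
  grip_force: 10

```text
time: 39.25
position: [0.4489, 0.1517, 0.023]
tool_rot: [2.068, 2.365, -0.0]
ft_force: [-1.1, 0.1, 1.7]
grip_width: 0.552
```

drive_tool:
  rows:
    - [[0,0,-0.06,0,255],[0,0,-0.15,0,255],[0,0,-0.3,0,255],[0,0,-0.45,0,255],[0,0,-0.6,0,255],[0,0,-0.75,0,255],[0,0,-0.87,0,255],[0,0,-0.93,0,255],[0,0,-0.93,0,255]]

```text
time: 40.38
position: [0.4491, 0.1521, 0.3027]
tool_rot: [2.066, 2.364, 0.002]
ft_force: [-0.7, 0.2, -0.9]
grip_width: 0.555
```

```bash
python3 - <<'E'
from h import *
stt();goal(.50,-.10,.30,60)
W=ctrl.get_image("wrist");cv2.imwrite("pics/w21.png",W["img"])
E
```

```text
40.38 [0.4491 0.1521 0.3027] [-0.7  0.2 -0.9] 0.555 [ 0.65 -0.09 -0.96  1.74 -0.07  1.45  1.41]
shift [-0.8556  0.0555  0.0096] spin 0.2094 cur a 97.7
```

View pics/w21.png

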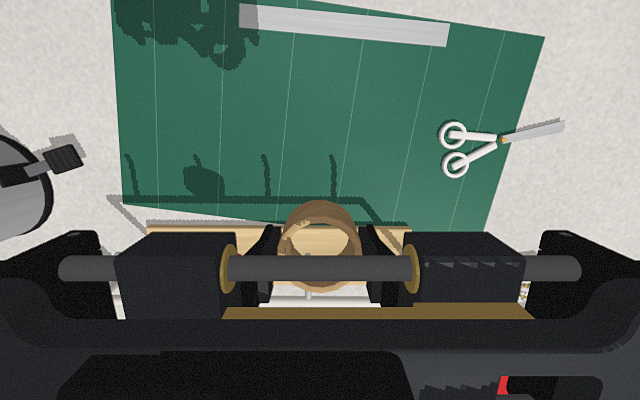

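Held. Carrying it to the bin.

drive_tool:
  rows:
    - [[-0.07,0,0,0,255],[-0.18,0.01,0,0.03,255],[-0.32,0.02,0,0.07,255],[-0.47,0.03,0,0.11,255],[-0.62,0.04,0,0.15,255],[-0.75,0.05,0,0.19,255],[-0.855,0.055,0.01,0.21,255],[-0.855,0.055,0.01,0.21,255]]

```text
time: 41.42
position: [0.4987, -0.104, 0.2972]
tool_rot: [-2.725, -1.558, 0.003]
ft_force: [-0.1, 0.4, 0.0]
grip_width: 0.551
```

```bash
python3 - <<'E'
from h import *
stt();goal(.553,-.367,.30,26)
E
```

```text
41.42 [ 0.4987 -0.104   0.2972] [-0.1  0.4  0. ] 0.551 [ 0.87  0.03 -0.73  1.67  0.02  1.45  1.18]
shift [-0.6635  0.6007 -0.0109] spin 0.1861 cur a 59.5
```

drive_tool:
  rows:
    - [[-0.05,0.05,0,0.03,255],[-0.15,0.14,0,0.07,255],[-0.28,0.25,0,0.11,255],[-0.41,0.36,0,0.15,255],[-0.53,0.47,0,0.186,255],[-0.63,0.56,0,0.186,255],[-0.663,0.597,0,0.186,255],[-0.663,0.597,0,0.186,255],[-0.663,0.597,0.1,0.186,255],[-0.663,0.597,0.2,0.186,255],[-0.663,0.597,0.3,0.186,255],[-0.663,0.597,0.38,0.186,255],[-0.663,0.597,0.39,0.186,255],[-0.663,0.597,0.39,0.186,60],[-0.663,0.597,0.39,0.186,30],[-0.663,0.597,0.39,0.186,30],[-0.663,0.597,0.3,0.186,30],[-0.663,0.597,0.15,0.186,30],[-0.663,0.597,0,0.186,20],[-0.663,0.597,0,0.186,0]]

```text
time: 43.92
position: [0.5565, -0.3627, 0.3044]
tool_rot: [3.052, 0.716, 0.01]
ft_force: [-0.1, 0.1, 0.1]
grip_width: 0.962
```

```bash
python3 - <<'E'
from h import *
stt();goal(.485,-.230,.30,26)
W=ctrl.get_image("wrist")["img"];cv2.imwrite("pics/w22.png",W)
T=ctrl.get_image("top")["img"];cv2.imwrite("pics/t22.png",T)
E
```

```text
43.92 [ 0.5565 -0.3627  0.3044] [-0.1  0.1  0.1] 0.962 [ 0.94  0.37 -0.55  1.3   0.19  1.52  0.87]
shift [-0.017  -0.5024  0.0109] spin 0.0022 cur a 26.4
```

View pics/w22.png

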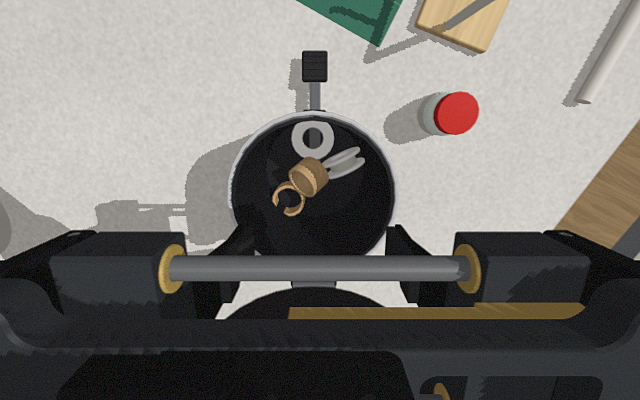

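View pics/t22.png

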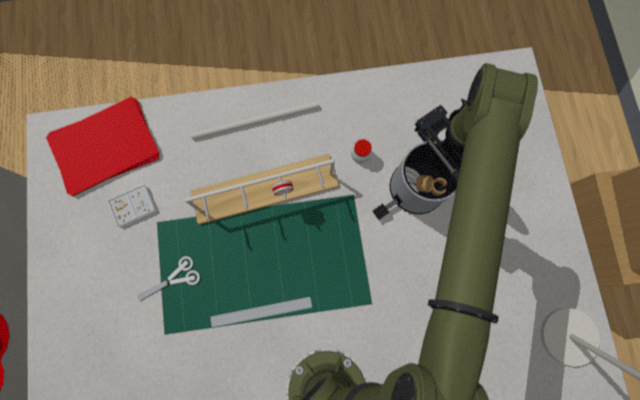

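All four empties are in the bin: two spools at px (313,138) and (345,162), and two cores at (308,176) and (289,199). The bench is clear of cores, and the red spool, jar and scissors are unmoved. Next I'll pinch the pedal.

drive_tool:
  rows:
    - [[0,-0.07,0,0,0],[-0.005,-0.18,0,0,0],[-0.01,-0.3,0,0,0],[-0.015,-0.41,0,0,0],[-0.017,-0.49,0.01,0.002,0],[-0.017,-0.49,0.12,0.002,0],[-0.017,-0.49,0.26,0.002,0],[-0.017,-0.49,0.4,0.002,0],[-0.017,-0.49,0.54,0.002,0],[-0.017,-0.49,0.65,0.002,0],[-0.017,-0.49,0.68,0.002,0],[-0.017,-0.49,0.68,0.002,0]]

```text
time: 45.52
position: [0.4842, -0.2325, 0.0945]
tool_rot: [-3.06, -0.708, 0.001]
ft_force: [0.6, -0.0, -0.2]
grip_width: 1.001
```

```bash
python3 - <<'E'
from h import *
stt();goal(.487,-.2325,.022,26)
W=ctrl.get_image("wrist");cv2.imwrite("pics/w23.png",W["img"])
u=np.array([-.437,.898])
for r in (.124,.145,.166): print(r,proj(W,[*(np.array([.553,-.3675])+r*u),.031]))
E
```

```text
45.52 [ 0.4842 -0.2325  0.0945] [ 0.6 -0.  -0.2] 1.001 [ 0.94  0.25 -0.6   1.88  0.16  1.06  0.72]
shift [0.0085 0.0045 0.2417] spin 0.0002 cur a 26.04
0.124 [323.34493201 246.00245801]
0.145 [323.49198371 222.38978556]
0.166 [323.6466056 197.5615393]
```

View pics/w23.png

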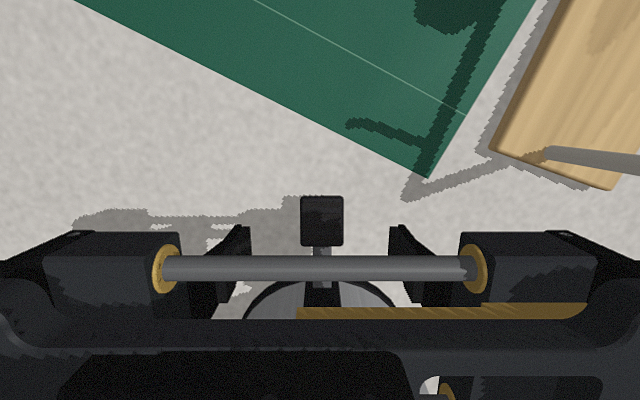

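drive_tool:
  rows:
    - [[0.009,0.004,0.06,0,0],[0.009,0.004,0.12,0,0],[0.009,0.004,0.18,0,0],[0.009,0.004,0.22,0,0],[0.009,0.004,0.243,0,0],[0.009,0.004,0.243,0,0],[0.009,0.004,0.243,0,100],[0.009,0.004,0.243,0,140],[0.009,0.004,0.243,0,200],[0.009,0.004,0.243,0,255],[0.009,0.004,0.243,0,255],[0.009,0.004,0.243,0,255],[0.009,0.004,0.243,0,255]]
  grip_force: 25

```text
time: 47.2
position: [0.4864, -0.2332, 0.022]
tool_rot: [3.061, 0.707, -0.004]
ft_force: [-3.8, -1.0, 2.4]
grip_width: 0.414
```

```bash
python3 - <<'E'
from h import *
stt()
W=ctrl.get_image("wrist");cv2.imwrite("pics/w24.png",W["img"])
E
```

```text
47.2 [ 0.4864 -0.2332  0.022 ] [-3.8 -1.   2.4] 0.414 [ 0.9   0.36 -0.57  1.93  0.24  0.93  0.66]
```

View pics/w24.png

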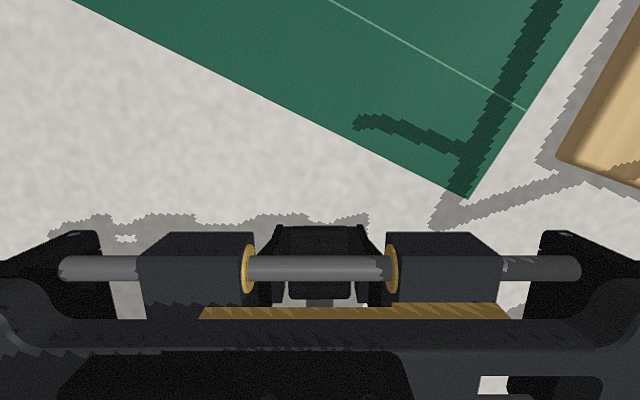

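The pad is gripped at 36 mm. I'll raise it slowly, about 12 mm/s.

drive_tool:
  rows:
    - [[0,0,-0.004,0,255],[0,0,-0.008,0,255],[0,0,-0.012,0,255],[0,0,-0.016,0,255],[0,0,-0.02,0,255],[0,0,-0.025,0,255],[0,0,-0.03,0,255],[0,0,-0.035,0,255],[0,0,-0.04,0,255],[0,0,-0.045,0,255],[0,0,-0.05,0,255],[0,0,-0.05,0,255]]

```text
time: 48.75
position: [0.4863, -0.2329, 0.0367]
tool_rot: [-3.06, -0.706, 0.004]
ft_force: [-4.2, -3.8, -4.7]
grip_width: 0.411
```

```bash
python3 - <<'E'
from h import *
stt()
W=ctrl.get_image("scene");crop(W["img"],180,60,400,225,3.6,"s25.png")
E
```

```text
48.75 [ 0.4863 -0.2329  0.0367] [-4.2 -3.8 -4.7] 0.411 [ 0.91  0.34 -0.58  1.92  0.22  0.95  0.67]
```

View pics/s25.png

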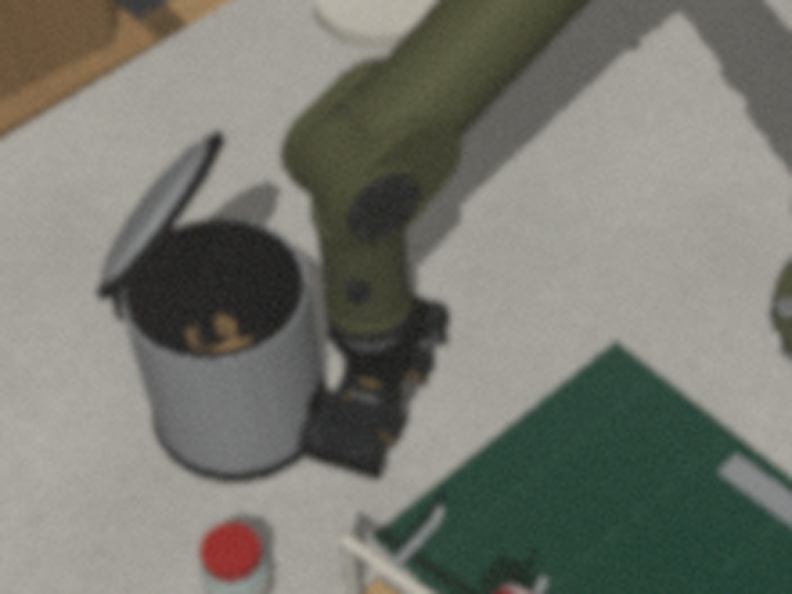

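The lid is closing smoothly and is about half-way. Continuing.

drive_tool:
  rows:
    - [[0,0,-0.004,0,255],[0,0,-0.008,0,255],[0,0,-0.012,0,255],[0,0,-0.016,0,255],[0,0,-0.02,0,255],[0,0,-0.024,0,255],[0,0,-0.028,0,255],[0,0,-0.032,0,255],[0,0,-0.036,0,255],[0,0,-0.04,0,255],[0,0,-0.043,0,255],[0,0,-0.046,0,255],[0,0,-0.049,0,255],[0,0,-0.052,0,255],[0,0,-0.055,0,255],[0,0,-0.057,0,255],[0,0,-0.057,0,255]]

```text
time: 50.92
position: [0.4868, -0.234, 0.0543]
tool_rot: [3.06, 0.706, -0.002]
ft_force: [-3.8, -6.1, -4.2]
grip_width: 0.414
```

```bash
python3 - <<'E'
from h import *
stt()
W=ctrl.get_image("scene");crop(W["img"],180,60,400,225,3.6,"s26.png")
E
```

```text
50.92 [ 0.4868 -0.234   0.0543] [-3.8 -6.1 -4.2] 0.414 [ 0.92  0.31 -0.59  1.9   0.21  0.99  0.69]
```

View pics/s26.png

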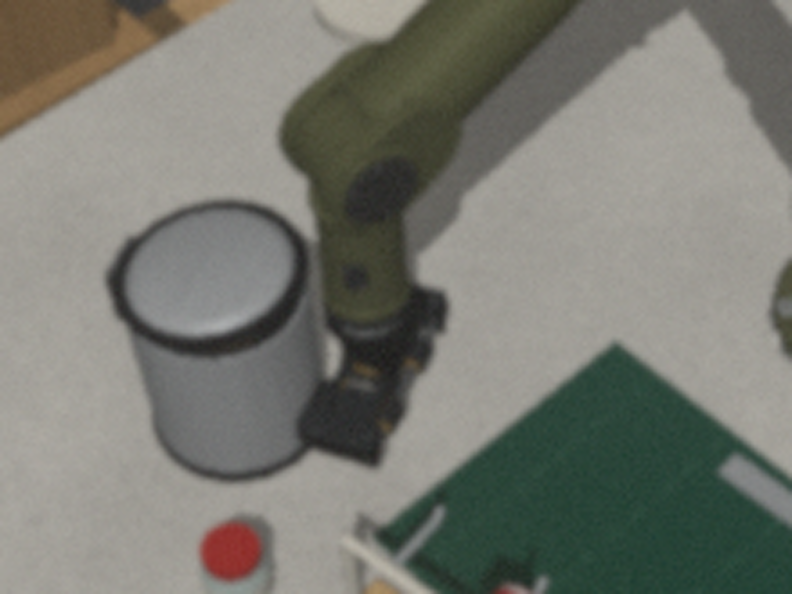

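The lid is nearly shut and hasn't reached the stop yet (only 4 N). Inching up.

drive_tool:
  rows:
    - [[0,0,-0.002,0,255],[0,0,-0.004,0,255],[0,0,-0.006,0,255],[0,0,-0.008,0,255],[0,0,-0.01,0,255],[0,0,-0.01,0,255]]

```text
time: 51.72
position: [0.487, -0.2342, 0.0567]
tool_rot: [3.06, 0.706, -0.001]
ft_force: [-1.6, -6.6, -9.5]
grip_width: 0.408
```

```bash
python3 - <<'E'
from h import *
stt()
W=ctrl.get_image("scene");crop(W["img"],180,60,400,225,3.6,"s27.png")
E
```

```text
51.73 [ 0.487  -0.2342  0.0567] [-1.6 -6.6 -9.5] 0.408 [ 0.92  0.31 -0.59  1.9   0.21  0.99  0.69]
```

View pics/s27.png

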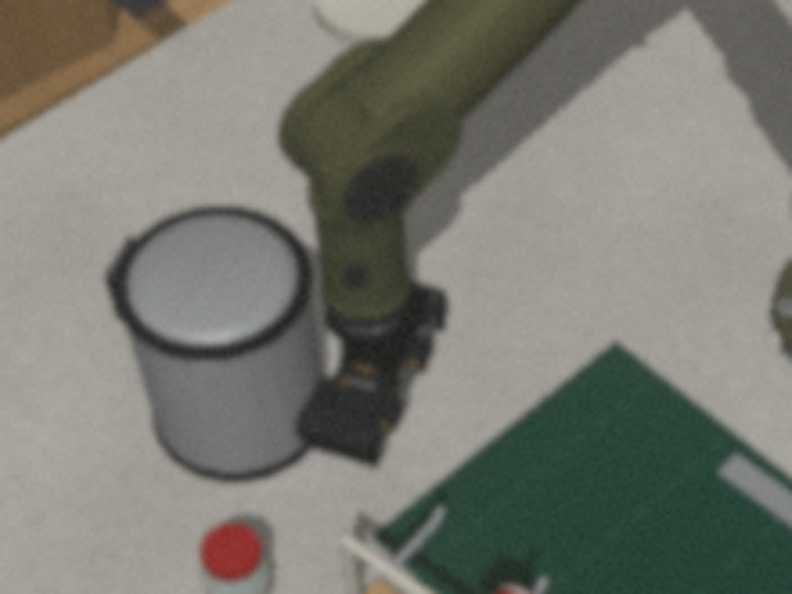

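It looks shut. One more small lift to confirm the stop.

drive_tool:
  rows:
    - [[0,0,-0.002,0,255],[0,0,-0.004,0,255],[0,0,-0.004,0,255]]

```text
time: 52.15
position: [0.4869, -0.2342, 0.0568]
tool_rot: [3.06, 0.706, -0.001]
ft_force: [2.0, -8.0, -16.0]
grip_width: 0.409
```

The pedal is at its upper stop: 16 N with no further motion. Opening the jaws and withdrawing.

drive_tool:
  rows:
    - [[0,0,0,0,120],[0,0,0,0,60],[0,0,0,0,0],[0,0,0,0,0],[0,0,0,0,0],[0,0,-0.06,0,0],[0,-0.03,-0.18,0,0],[0,-0.08,-0.32,0,0],[0,-0.15,-0.46,0,0],[0,-0.22,-0.6,0,0],[0,-0.3,-0.7,0,0],[0,-0.3,-0.7,0,0],[0,-0.3,-0.7,0,0]]

```text
time: 53.78
position: [0.4478, -0.1522, 0.2684]
tool_rot: [3.06, 0.707, -0.0]
ft_force: [0.7, 0.3, -1.2]
grip_width: 1.003
```

```bash
python3 - <<'E'
from h import *
stt()
S=ctrl.get_image("scene");crop(S["img"],180,60,400,225,3.6,"s28.png")
T=ctrl.get_image("top");cv2.imwrite("pics/t28.png",T["img"])
W=ctrl.get_image("wrist");cv2.imwrite("pics/w28.png",W["img"])
E
```

```text
53.77 [ 0.4478 -0.1522  0.2684] [ 0.7  0.3 -1.2] 1.003 [ 0.96 -0.06 -0.65  1.8  -0.04  1.39  0.77]
```

View pics/s28.png

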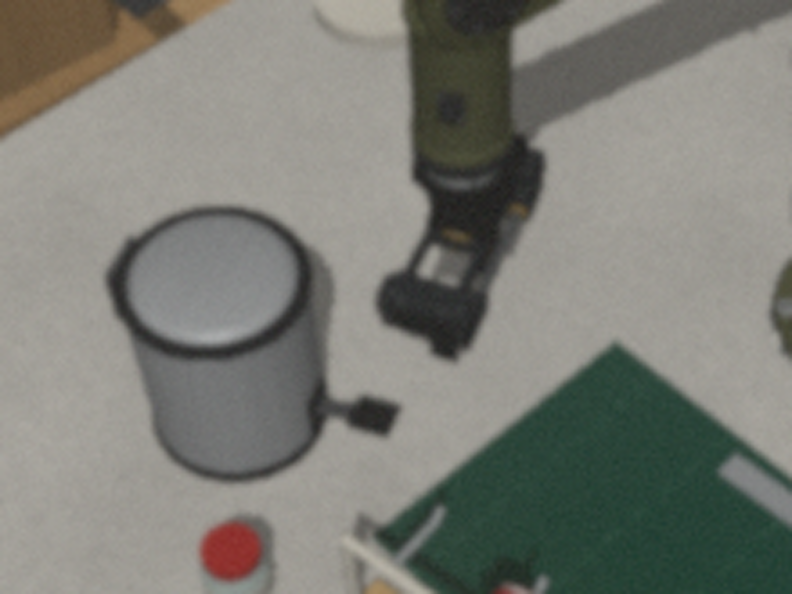

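View pics/t28.png

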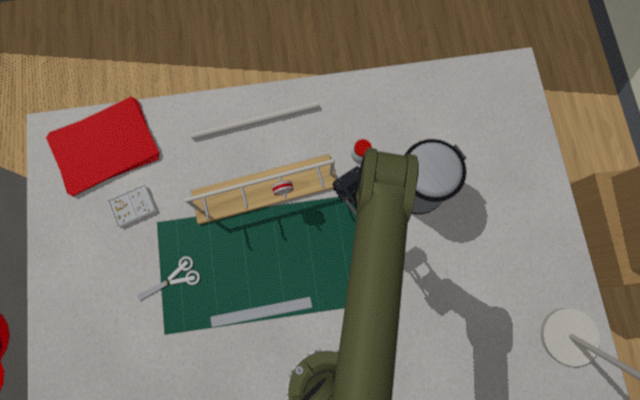

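The lid is shut with the pedal up, and the gripper is clear of everything. I'll compare against the first scene picture, then hand in.

```bash
python3 - <<'E'
from h import *
a=cv2.imread("pics/scene0.png").astype(int);S=ctrl.get_image("scene")["img"].astype(int)
print("lid diff",np.abs(a-S)[110:195,205:268].mean(),"pad",np.abs(a-S)[165:185,270:295].mean(),"jar",np.abs(a-S)[200:230,232:260].mean(),"bg",np.abs(a-S)[300:330,150:200].mean())
ctrl.close_job()
E
```

```text
lid diff 4.202116402116402 pad 4.037333333333334 jar 4.511904761904762 bg 4.32
the job is handed in; nothing more can be done
```

The bench is cleared: both empty spools and both cardboard cores are in the bin, and the lid is shut. I handed the job in at about 54 s. No verdict is reported.

- **Opening:** I pressed the pedal to its lower stop (40 N at the stop) and the lid stood wide open.
- **Emptying:** The rack held two empty spools and the bench two cores. I dropped each into the bin. The wrist camera showed all four inside before I closed the lid.
- **Closing:** I pinched the pad by its side edges and raised it at about 12 mm/s or slower. At 16 N it no longer moved, so it was at its upper stop.
- **Last checks:** The scene pictures from before and after match to image noise at the lid, pedal pad and glue jar. In the last top view the red spool is still on its hook and the scissors are unmoved, judged by eye. The gripper is clear of everything, and no check failed or disagreed.

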